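# Steady a rocking plant stand and set the succulents on it

## Task

The plant stand on the bench is crooked and rocks. Put the scoop that was left on it into the tool tray, lying flat, and screw down the two knobbed feet until the stand is level and no longer rocks, all four feet on the bench; only then set every succulent pot upright on the turntable, whole foot inside the lip and no pots touching, gripping the thin ceramic gently and setting it down softly. Leave the rake, the pruners and the saucer alone.

Things in the scene. Friction and masses are not known exactly. Their poses are not given: they have to be found in the camera images.
- stand: low plant stand, dark steel cross, 3.9 kg in all, loose on the bench; origin at its centre, on the plane of its two plain feet; z up the turntable axis. Bosses 40 mm across (tops 40 mm up) at its corners (+-130, +-130) mm. Corners on its +x side: plain rubber feet of fixed length; on its -x side (towards the robot): screw feet with black knobs. Starts low at the screw feet and rocks
- foot_l (a joint): turn of the screw foot at the stand's (-130, +130) mm corner, rad, 0 (fully wound up) to 12. Grows as the knob is turned clockwise seen from above, which screws the foot down (longer): 8 mm a turn, 1.273 mm per rad. At 7.54 it is as long as the plain feet. Starts at 1.7 to 5.8. Friction 0.12 N m: stays where left
- foot_r (a joint): the same for the screw foot at the stand's (-130, -130) mm corner; likewise 7.54 rad matches the plain feet
- foot_l_knob (a point): middle of the left foot's black knob, on its axis: fluted, round, 40 mm across, 24 mm tall (this point 12 mm below its top), on a 10 mm stud in one piece with the foot, 72 mm above the underside of the pad. Knob and pad screw down the stand together; the gap from knob to the boss below is 20 mm when the foot matches the plain feet, wider while wound up
- foot_r_knob (a point): the same for the right foot
- pad_fl (a point): centre of the underside of the left screw foot's rubber pad (32 mm across), its z along the stand's z; bench top is z = 0
- pad_fr (a point): the same for the right screw foot
- pad_bl (a point): centre of the underside of the plain foot at the stand's (+130, +130) mm corner
- pad_br (a point): centre of the underside of the plain foot at the stand's (+130, -130) mm corner
- turntable: round grey plastic turntable 230 mm across on the stand, turning stiffly (0.08 N m) about its upright axis; origin at the centre of its top face, 62 mm above the bench when the stand is level; a lip 4 mm high runs round its edge
- scoop: yellow plastic hand scoop 179 mm long, 0.1 kg, at first lying on the turntable; origin under the root of the blade, on the underside; +x towards the blade's tip (blade x 5 to 90 mm, 64 mm wide, 32 mm high), round handle 22 mm thick towards -x down to x = -89 mm; z up
- scoop_grip (a point): on the scoop's handle close to the blade, near its centre of mass: centre of the round handle, 22.5 mm above the underside, 22 mm behind the origin; grip across it (along its y)
- tray: shallow open metal tool tray on the bench, 310 mm (x) by 170 mm (y), 42 mm high, walls and floor 3 mm, empty, fixed; origin at the centre of its underside
- pot_a: succulent in a thin white ceramic pot, 0.2 to 0.3 kg: round, foot 48 mm across, straight collar 58 mm across from 34 to 56 mm up (grip here), leaves up to 80 mm; origin at the centre of its underside, z up. Fragile: cracks if gripped with more than 40 N per finger or set down with a knock of more than 50 N. Absent in some starts
- pot_b: as pot_a (leaves differ a little). Absent in some starts
- pot_c: as pot_a (leaves differ a little). Absent in some starts
- pot_d: as pot_a (leaves differ a little). Absent in some starts
- rake: bystander: steel hand rake with a wooden handle, 270 mm long and 30 mm high, lying between the robot and the tray
- pruners: bystander: closed pruners with green plastic grips, 180 mm long, lying beyond the pots
- saucer: bystander: empty terracotta pot saucer, 84 mm across, 18 mm high, on the bench between the robot and the pots
Mind the look-alikes: they are no part of the job. Leave any purple or red look-alike of the pot_b alone.

How it is judged:
By the outcome, as a careful person would: the job done as asked, in the order asked, and still so for the second after the job is handed in, with the robot touching nothing.
Of pot_a, pot_b, pot_c, pot_d only 2 to 4 are there at a start; the rules pass over those that are not, and their reading is None.
At some moment in a run one of pot_a, pot_b, pot_c, pot_d, scoop may be knocked a few centimetres aside while the robot is not near it.
It also fails if it takes over 210 s, if anything falls off the work surface, if the arm or the gripper's body presses on something with over 40 N, if the wrist force passes 120 N, or if a joint passes its speed limit or range.

## Robot

A 6-joint arm with a two-finger parallel gripper is mounted at the origin on the work surface. World frame = base frame: x ahead of the robot, y to its left, z up, the work surface at z = 0. Lengths are in m, angles in rad, forces in N, time in s.
With the tool pointing down it reaches from about 0.3 to 0.775 m from the base axis. Payload 14.6 kg.
Tool frame: the origin (TCP) lies midway between the tips of the shut fingers; the grasp point (between the pads) lies 19 mm behind it; z points along the fingers, y is the line along which they close (so a half turn about z gives the same grasp; the last joint's range is limited). The gripper opens to 85 mm and grips with 20 to 120 N. Pads are 22 mm wide; open, the fingers measure 114 mm over their backs; the gripper's body (76 mm by 85 mm) begins 54 mm behind the grasp point. The pads swing forward as they close: fully open they stand 13 mm farther back than shut.
Start: joints at [-1.279, 0.3, 1.521, -0, 1.321, -0.067], TCP at [0.193, -0.515, 0.231] pointing down, gripper open.
Joint ranges: [-3.03, 3.03], [-0.79, 2.21], [0.23, 2.52], [-1.04, 4.18], [0, 3.07], [-2.55, 2.55]. Speed limits (rad/s): [2.22, 2.22, 2.57, 3.14, 3.14, 3.14].

## Interface

Orientations are given as a unit quaternion [w, x, y, z].
In Python, from plant import ctrl gives the robot as it stands.
- The arm moves only by the shell command python3 -m jog 'ROWS' [FORCE]. ROWS is JSON, a list of rows, each an object with "rot": the turn, a rotation vector about the world's x, y, z scaled (see below), a list of three; "dp": the shift along the world's x, y, z scaled (see below), a list of three; "grip": the opening, from 0 (shut) to 1 (fully open). A call has 1 to 20 rows; each row shifts and turns the commanded pose from where the row before left it; what a row does not reach is not made up. The controller multiplies each number of a shift by 0.04 m and each number of a turn by 0.1 rad. A row lasts 1/12 s, in which the tool goes at most 41.7 mm and 7.16 degrees, less where a joint would pass 70% of its speed; a pose out of reach is approached as far as the arm can. A call with a number of a shift or a turn outside -1 to 1 is refused whole. A call with a gripper value outside its range is refused whole. The fingers move at their own pace and stop on an object; FORCE is the grip in N (left out, the last holds). Time passes only in rows, so rows that do not move let the fingers close. It gives the time, the measured TCP pose, the force, the opening and the grip force at its end, in the units of the state.
- ctrl.sense(): the state, without advancing time (a new reading comes with each control period).
- ctrl.grab_frame(name): name is "side" or "top" or "wrist"; returns a dict with "pixels" (400x640x3 uint8, blue, green, red), "depth" (400x640 float32, m along the optical axis (not along the pixel's ray), 0 where there is no reading), "K" (3x3 intrinsics, pixels), "R" (3x3) and "t" (3): a world point X has camera coordinates R X + t. Camera axes: x right, y down, z forward; pixel columns grow to the right and rows downward; lengths in m; the calibration is good to about 2 mm. A picture is of the moment at which its call begins.
- ctrl.sign_off(): hands the job in; it is judged then, once.
The state is a dict: "time": time; "q": joint angles; "joint_vel": joint speeds; "joint_torque": joint torques, N m; "position": TCP position; "orientation": TCP orientation; "contact_force": force on the tool from outside, world axes, zero at the start; "moment": the same for the moment, N m; "grip_width": finger opening in m; "gripper_force": force on a finger pad.
Only numpy, scipy, OpenCV 4.12 (cv2) and the standard library are available. Lean on these libraries where they do the work, as an engineer would, in place of code of your own. Each camera call takes 0.05 s, during which the arm holds its last target. There are 200 camera calls.

## Working session

There is one attempt and no reset: what is moved stays moved. The work goes in short steps, Python scripts to look and compute and a shell command to move; the robot and the scene stay as the last step left them, time stands still between calls to the robot, and variables do not carry over. Pictures are saved under pics/ and viewed, at most 14 in all, crops included, and the job is handed in when it is done.

```bash
ls; mkdir -p pics
python3 - <<'E'
from plant import ctrl
import cv2
s=ctrl.sense(); print({k:(v if not hasattr(v,'round') else v) for k,v in s.items()})
for n in ("top","side"):
    f=ctrl.grab_frame(n); cv2.imwrite(f"pics/{n}0.png",f["pixels"]); print(n,f["K"],f["R"],f["t"])
    import pickle; pickle.dump(f,open(f"pics/{n}0.pkl","wb"))
E
```

```text
pics
{'time': 0.0, 'q': array([-1.27858428e+00,  3.00492462e-01,  1.52161608e+00,  7.24832455e-06,
        1.32072269e+00, -6.66063164e-02]), 'joint_vel': array([-4.54129338e-04,  1.62489793e-03,  8.65838013e-05,  2.65023608e-04,
       -5.94972642e-04, -3.11482653e-03]), 'joint_torque': array([ 1.08736564e-03, -5.43505776e+01, -3.61795700e+01, -5.80633287e-05,
        4.01301906e-03, -6.59598882e-06]), 'position': array([ 0.19306522, -0.51473132,  0.2306948 ]), 'orientation': array([-6.15748845e-04,  9.83949267e-01,  1.78447348e-01, -6.62210168e-05]), 'contact_force': array([-0.79688672, -0.97863582, -0.06322566]), 'moment': array([-0.01950508, -0.02222093, -0.00287355]), 'gripper_force': 0.0, 'grip_width': 0.08529904390092681}
top [[431.19253403   0.         318.67006499]
 [  0.         431.19253403 195.92363789]
 [  0.           0.           1.        ]] [[ 0.02077645 -0.99976587 -0.00604456]
 [-0.99693536 -0.02026079 -0.07556046]
 [ 0.0754203   0.00759592 -0.9971229 ]] [0.00910995 0.56434233 1.54980164]
side [[400.99763976   0.         320.36846181]
 [  0.         400.99763976 201.28133668]
 [  0.           0.           1.        ]] [[-0.93179992 -0.36252395 -0.01803581]
 [-0.27544984  0.73860372 -0.61529824]
 [ 0.23638166 -0.5683669  -0.78808805]] [0.51405812 0.17031896 1.11357859]
```

View pics/top0.png

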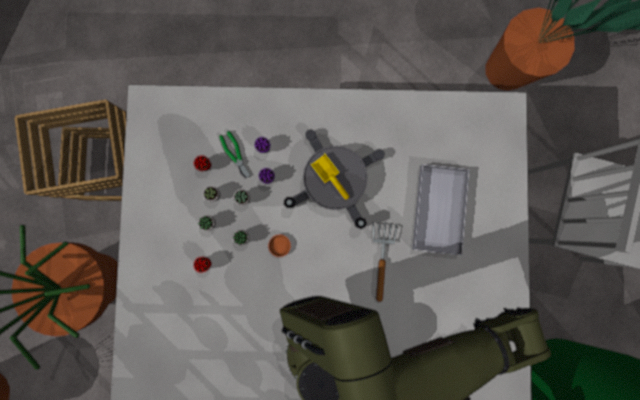

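View pics/side0.png

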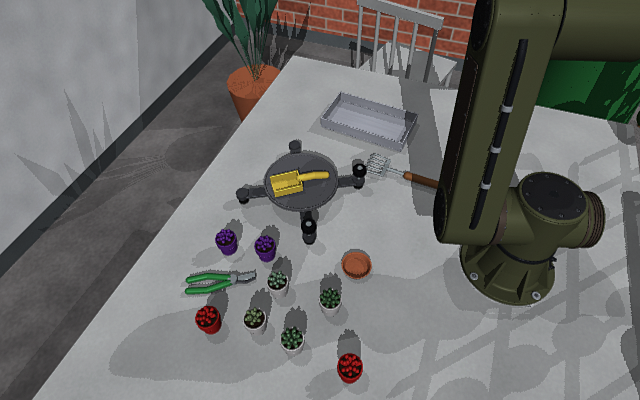

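The top view shows the stand centre near (336,177), with black knobs at (289,202) and (361,223). The scoop is on it, blade tip at about (318,160). The tray is at (440,209) and the four green pots are at (211,193), (242,197), (206,222) and (240,238). The purple and red look-alikes, the saucer at (279,245) and the rake at (382,260) are also visible. The side view agrees.

```bash
cat > h.py <<'E'
import numpy as np, cv2, pickle
from plant import ctrl
from scipy.spatial.transform import Rotation as Ro
def grab(n,save=None):
    f=ctrl.grab_frame(n)
    if save: cv2.imwrite(f"pics/{save}.png",f["pixels"])
    return f
def cloud(f):
    d=f["depth"]; v,u=np.mgrid[:d.shape[0],:d.shape[1]]; K=f["K"]
    P=np.stack([(u-K[0,2])*d/K[0,0],(v-K[1,2])*d/K[1,1],d],-1)
    return (P-f["t"])@f["R"]          # world
def ray(f,u,v,z):
    d=f["R"].T@np.linalg.inv(f["K"])@[u,v,1]; c=-f["R"].T@f["t"]
    return c+d*(z-c[2])/d[2]
def hsv(f): return cv2.cvtColor(f["pixels"],cv2.COLOR_BGR2HSV)
def blobs(m,amin=20):
    n,l,s,c=cv2.connectedComponentsWithStats(m.astype(np.uint8))
    return [(s[i,4],c[i],l==i) for i in range(1,n) if s[i,4]>=amin]
def pose():
    s=ctrl.sense(); q=s["orientation"]; R=Ro.from_quat([q[1],q[2],q[3],q[0]]).as_matrix()
    return s,np.array(s["position"]),R
def yaw(R): return np.degrees(np.arctan2(R[1,1],R[0,1]))  # direction of closing line
E
python3 - <<'E'
from h import *
np.set_printoptions(precision=4,suppress=True)
for n in("top","side"):
    f=pickle.load(open(f"pics/{n}0.pkl","rb")); P=cloud(f); H=hsv(f); h,s,v=H[...,0],H[...,1],H[...,2]
    ok=(P[...,0]>0.2)&(P[...,0]<1)&(abs(P[...,1])<.7)&(P[...,2]<.2)&(P[...,2]>-.02)&(f["depth"]>0)
    print(n)
    m=(h>20)&(h<35)&(s>150)&ok
    for a,c,l in blobs(m,40):
        p=P[l]; mu=p.mean(0); w,V=np.linalg.eigh(np.cov(p[:,:2].T)); print("yellow",a,c,mu,V[:,1],((p[:,:2]-mu[:2])@V[:,1]).min(),((p[:,:2]-mu[:2])@V[:,1]).max(), p[:,2].min(),p[:,2].max())
    m=(v<45)&ok&(P[...,2]>.05)
    for a,c,l in blobs(m,15): print("dark",a,c,np.median(P[l],0),P[l][:,2].max())
    m=(P[...,2]>.045)&ok&~((h>20)&(h<35)&(s>150))
    for a,c,l in blobs(m,15):
        p=P[l];t=p[:,2]; print("tall",a,c,p.mean(0),p.min(0),p.max(0),"hs",np.median(h[l]),np.median(s[l]))
E
```

```text
top
yellow 615 [328.548 173.226] [ 0.6414 -0.0128  0.0741] [-0.7986 -0.6019] -0.06680745050226475 0.10976526700565807 0.05431370184197501 0.10284582810106643
dark 49 [290.1633 202.0408] [0.5357 0.1161 0.0872] 0.0941934206129545
dark 59 [359.678  221.7797] [ 0.4743 -0.1219  0.0843] 0.0952874147528293
tall 202 [261.6089 143.7277] [0.7447 0.229  0.0608] [0.7172 0.2024 0.045 ] [0.7742 0.2576 0.079 ] hs 139.0 161.0
tall 2623 [335.9985 177.8811] [ 0.6268 -0.0399  0.0613] [ 0.5154 -0.1468  0.0495] [0.7447 0.0779 0.0908] hs 135.0 10.0
tall 211 [201.1754 162.2275] [0.6734 0.4433 0.0611] [0.646  0.4165 0.045 ] [0.7003 0.4749 0.0823] hs 1.0 229.0
tall 203 [265.9458 174.7734] [0.6328 0.2099 0.0617] [0.6071 0.1821 0.0466] [0.6619 0.2397 0.0804] hs 139.0 152.0
tall 212 [210.5142 192.6462] [0.565  0.4058 0.0599] [0.5386 0.3787 0.0451] [0.593  0.4347 0.0825] hs 30.0 48.0
tall 209 [240.9617 196.3014] [0.554  0.2965 0.0615] [0.5268 0.2689 0.045 ] [0.5809 0.3264 0.0802] hs 51.0 40.0
tall 112 [288.8393 201.4911] [0.5374 0.1238 0.0878] [0.5181 0.1055 0.0802] [0.5573 0.1449 0.0942] hs 105.0 16.0
tall 216 
[... 1693 characters left out ...]
0.661  0.2413 0.0758] hs 136.0 180.0
tall 386 [277.158  281.5544] [0.5516 0.3022 0.059 ] [0.526  0.2702 0.045 ] [0.5817 0.3278 0.0753] hs 68.0 59.0
tall 424 [329.8632 299.4835] [0.4084 0.3005 0.06  ] [0.3816 0.2684 0.045 ] [0.4393 0.3252 0.0743] hs 62.0 90.0
tall 462 [207.0346 317.4437] [0.6701 0.449  0.0592] [0.6448 0.4181 0.0451] [0.7022 0.4753 0.0763] hs 0.0 212.0
tall 459 [254.122 318.841] [0.5621 0.4111 0.058 ] [0.5352 0.3802 0.0452] [0.5927 0.4377 0.0785] hs 45.0 76.0
tall 489 [291.6871 339.135 ] [0.4572 0.4241 0.0598] [0.4306 0.3928 0.0451] [0.4877 0.4496 0.0763] hs 62.0 82.0
tall 557 [349.675  366.7181] [0.3116 0.4341 0.0595] [0.2839 0.4033 0.0452] [0.3407 0.46   0.076 ] hs 0.0 211.0
```

Run:
```python
from h import *
np.set_printoptions(precision=4,suppress=True)
s,p,R=pose(); print("yaw",yaw(R),R[:,2])
for n in("top","side"):
    f=pickle.load(open(f"pics/{n}0.pkl","rb")); P=cloud(f); H=hsv(f); h,s,v=H[...,0],H[...,1],H[...,2]
    d=f["depth"]>0; x,y,z=P[...,0],P[...,1],P[...,2]
    m=(h>20)&(h<35)&(s>150)&d&(x>.3)
    p=P[m]; d0=np.array([.81,.585]); t=p[:,:2]@d0
    tip=t.max(); hp=p[(t<tip-.105)&(t>tip-.17)]; mu=hp.mean(0); w,V=np.linalg.eigh(np.cov(hp[:,:2].T)); a=V[:,1]*np.sign(V[:,1]@d0)
    g=mu[:2]+a*((tip-.112)-mu[:2]@d0); print(n,"len",tip-t.min(),"axis deg",np.degrees(np.arctan2(a[1],a[0])),"grip",g,"top z",hp[:,2].max(), np.percentile(hp[:,2],90))
    # tray: rim pixels
    m=d&(z>.03)&(z<.055)&(y<-.3)&(x>.25)&(x<.75)&(y>-.6)
    b=max(blobs(m,10),key=lambda b:b[0]); q=P[m][:,:2]*1000
    print("tray",cv2.minAreaRect(q.astype(np.float32)))
    # bench & turntable planes
    c=np.array([.6295,-.034]); r=np.hypot(x-c[0],y-c[1])
    def pl(m):
        q=P[m]; A=np.c_[q[:,:2]-c,np.ones(len(q))]; k=np.linalg.lstsq(A,q[:,2],rcond=None)[0]; r_=q[:,2]-A@k; i=abs(r_)<.004
        k=np.linalg.lstsq(A[i],q[i,2],rcond=None)[0]; return k,i.sum(),r_[i].std()
    print("bench",pl(d&(r>.24)&(r<.4)&(abs(z)<.012)))
    print("table",pl(d&(r<.108)&(s<60)&(z<.075)&(z>.04)))
```

```text
yaw -69.4413914468347 [-0.0003  0.0009 -1.    ]
top len 1.0898361651501476 axis deg 122.32556809950188 grip [0.7608 1.2548] top z -0.28468851820956864 -0.3489143157887819
tray ((526.4515380859375, -420.50421142578125), (173.61199951171875, 310.9222106933594), 84.62503814697266)
bench (array([-0.0019, -0.0002,  0.0008]), np.int64(14760), np.float64(0.0021489475689599404))
table (array([ 0.0151, -0.0045,  0.0607]), np.int64(1625), np.float64(0.00210327795139379))
side len 0.35795076765076184 axis deg -50.25951822603648 grip [0.6258 0.219 ] top z 0.050750619511618966 0.050385267448385396
tray ((526.41650390625, -420.09765625), (177.75636291503906, 312.2039794921875), 85.33778381347656)
bench (array([ 0.0001,  0.001 , -0.0017]), np.int64(20562), np.float64(0.0017609747991732083))
table (array([ 0.0171, -0.0042,  0.0582]), np.int64(1875), np.float64(0.0016953789140749255))
```

Run:
```python
from h import *
np.set_printoptions(precision=4,suppress=True)
for n in("top","side"):
    f=pickle.load(open(f"pics/{n}0.pkl","rb")); P=cloud(f); H=hsv(f); h,s,v=H[...,0],H[...,1],H[...,2]
    d=f["depth"]>0; x,y,z=P[...,0],P[...,1],P[...,2]
    m=(h>20)&(h<35)&(s>150)&d&(abs(x-.63)<.2)&(abs(y)<.2)&(z>.03)
    p=P[m]; d0=np.array([.81,.585]); t=p[:,:2]@d0
    tip=t.max(); hp=p[(t<tip-.105)&(t>tip-.17)]; mu=hp.mean(0); w,V=np.linalg.eigh(np.cov(hp[:,:2].T)); a=V[:,1]*np.sign(V[:,1]@d0)
    g=mu[:2]+a*((tip-.112)-mu[:2]@d0); print(n,"len",tip-t.min(),"axis deg",np.degrees(np.arctan2(a[1],a[0])),"grip",g,"top z",hp[:,2].max(), np.percentile(hp[:,2],90))
```

```text
top len 0.17674800099136534 axis deg 39.274554491004 grip [ 0.6048 -0.039 ] top z 0.10284582810106643 0.09557026880117604
side len 0.21372209169105627 axis deg -32.07911698379963 grip [ 0.6362 -0.0327] top z 0.09675577748914607 0.09153729583616199
```

```bash
python3 -m jog '[{"dp":[0.57,0.66,0],"rot":[0,0,0.167],"grip":1},{"dp":[0.57,0.66,0],"rot":[0,0,0.167],"grip":1},{"dp":[0.57,0.66,0],"rot":[0,0,0.167],"grip":1},{"dp":[0.57,0.66,0],"rot":[0,0,0.167],"grip":1},{"dp":[0.57,0.66,0],"rot":[0,0,0.167],"grip":1},{"dp":[0.57,0.66,0],"rot":[0,0,0.167],"grip":1},{"dp":[0.57,0.66,0],"rot":[0,0,0.167],"grip":1},{"dp":[0.57,0.66,0],"rot":[0,0,0.167],"grip":1},{"dp":[0.57,0.66,0],"rot":[0,0,0.167],"grip":1},{"dp":[0.57,0.66,0],"rot":[0,0,0.167],"grip":1},{"dp":[0.57,0.66,0],"rot":[0,0,0.167],"grip":1},{"dp":[0.57,0.66,0],"rot":[0,0,0.167],"grip":1},{"dp":[0.57,0.66,0],"rot":[0,0,0.167],"grip":1},{"dp":[0.57,0.66,0],"rot":[0,0,0.167],"grip":1},{"dp":[0.57,0.66,0],"rot":[0,0,0.167],"grip":1},{"dp":[0.57,0.66,0],"rot":[0,0,0.167],"grip":1},{"dp":[0.57,0.66,0],"rot":[0,0,0.167],"grip":1},{"dp":[0.57,0.66,0],"rot":[0,0,0.167],"grip":1}]' 40
python3 - <<'E'
from h import *
np.set_printoptions(precision=4,suppress=True)
s,p,R=pose(); print(p,"yaw",yaw(R),s["time"],s["q"])
f=grab("wrist","w1"); P=cloud(f); H=hsv(f); h,sa,v=H[...,0],H[...,1],H[...,2]
x,y,z=P[...,0],P[...,1],P[...,2]
m=(h>20)&(h<35)&(sa>150)&(f["depth"]>0)&(z<.14)
p=P[m]; print(len(p)); d0=np.array([.8,.6]); t=p[:,:2]@d0; tip=t.max()
hp=p[(t<tip-.105)&(t>tip-.165)]; mu=hp.mean(0); w,V=np.linalg.eigh(np.cov(hp[:,:2].T)); a=V[:,1]*np.sign(V[:,1]@d0)
print("len",tip-t.min(),"axis",np.degrees(np.arctan2(a[1],a[0])),"grip",mu[:2]+a*((tip-.112)-mu[:2]@d0),np.percentile(hp[:,2],[5,50,95]))
E
```

```text
time: 1.6
position: [0.6043, -0.0382, 0.2309]
orientation: [-0.0, 0.946, 0.324, -0.0]
contact_force: [-0.1, -0.4, 0.5]
grip_width: 0.0856
gripper_force: 0.0
[ 0.6043 -0.0382  0.2309] yaw -52.16571089202044 1.6 [-0.1235  0.4252  1.3524 -0.      1.3646  0.7869]
7156
len 0.31891512588574517 axis 124.533273918473 grip [0.6323 0.0029] [0.0634 0.0652 0.094 ]
```

View pics/w1.png

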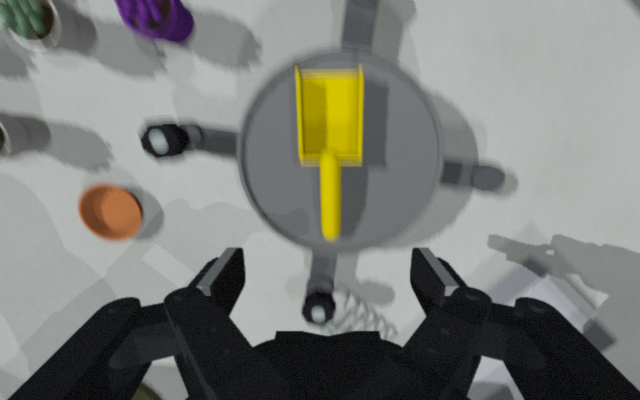

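The wrist view has the scoop's axis vertical at about column 331, blade root near row 163 and handle end at row 240. It is lined up with the fingers (midline about column 328).

Run:
```python
from h import *
np.set_printoptions(precision=4,suppress=True)
f=grab("wrist"); H=hsv(f); h,sa,v=H[...,0],H[...,1],H[...,2]
m=(h>20)&(h<35)&(sa>150); b=max(blobs(m,200),key=lambda b:b[0]); vv,uu=np.nonzero(b[2])
print(vv.min(),vv.max())
# narrow rows=handle
rows=[(r,uu[vv==r].mean(),np.ptp(uu[vv==r])) for r in range(vv.min(),vv.max()+1)]
hd=[r for r in rows if r[2]<30]; print(hd[0],hd[-1])
e=ray(f,hd[-1][1],hd[-1][0],.081); n=ray(f,hd[0][1],hd[0][0],.083); a=(n-e)/np.linalg.norm(n-e)
print("end",e,"root",n,"axis",np.degrees(np.arctan2(a[1],a[0])),"len",np.linalg.norm(n-e),"grip",e+a*.067)
```

```text
82 246
(172, np.float64(332.5), np.int64(21)) (246, np.float64(333.0), np.int64(6))
end [ 0.558  -0.0801  0.081 ] root [ 0.6248 -0.0266  0.083 ] axis 38.69130949580901 len 0.08566298671119664 grip [ 0.6103 -0.0383  0.0826]
```

```bash
python3 -m jog '[{"dp":[0.13,0,-0.8],"rot":[0,0,0.12],"grip":1},{"dp":[0,0,-0.8],"rot":[0,0,0],"grip":1},{"dp":[0,0,-0.8],"rot":[0,0,0],"grip":0.7},{"dp":[0,0,-0.8],"rot":[0,0,0],"grip":0.7},{"dp":[0,0,-0.5],"rot":[0,0,0],"grip":0.7},{"dp":[0,0,-0.4],"rot":[0,0,0],"grip":0.7},{"dp":[0,0,0],"rot":[0,0,0],"grip":0},{"dp":[0,0,0],"rot":[0,0,0],"grip":0},{"dp":[0,0,0],"rot":[0,0,0],"grip":0},{"dp":[0,0,0],"rot":[0,0,0],"grip":0},{"dp":[0,0,0],"rot":[0,0,0],"grip":0},{"dp":[0,0,0],"rot":[0,0,0],"grip":0}]' 40
```

```text
time: 2.7
position: [0.6093, -0.04, 0.0687]
orientation: [0.001, 0.944, 0.329, 0.001]
contact_force: [-1.6, -1.4, 7.3]
grip_width: 0.021
gripper_force: 39.6
```

```bash
python3 -m jog '[{"dp":[0,0,0.4],"rot":[0,0,0],"grip":0},{"dp":[0,0,0.8],"rot":[0,0,0],"grip":0},{"dp":[0,0,0.8],"rot":[0,0,0],"grip":0},{"dp":[0,0,0.8],"rot":[0,0,0],"grip":0},{"dp":[0,0,0.8],"rot":[0,0,0],"grip":0},{"dp":[-0.24,-0.86,0],"rot":[0,0,-0.7],"grip":0},{"dp":[-0.24,-0.86,0],"rot":[0,0,-0.7],"grip":0},{"dp":[-0.24,-0.86,0],"rot":[0,0,-0.7],"grip":0},{"dp":[-0.24,-0.86,0],"rot":[0,0,-0.7],"grip":0},{"dp":[-0.24,-0.86,0],"rot":[0,0,-0.7],"grip":0},{"dp":[-0.24,-0.86,0],"rot":[0,0,-0.7],"grip":0},{"dp":[-0.24,-0.86,0],"rot":[0,0,-0.7],"grip":0},{"dp":[-0.24,-0.86,0],"rot":[0,0,-0.7],"grip":0},{"dp":[-0.24,-0.86,0],"rot":[0,0,-0.7],"grip":0},{"dp":[-0.24,-0.86,0],"rot":[0,0,-0.7],"grip":0},{"dp":[-0.24,-0.86,0],"rot":[0,0,-0.7],"grip":0},{"dp":[0,0,0],"rot":[0,0,0],"grip":0},{"dp":[0,0,0],"rot":[0,0,0],"grip":0}]' 40
python3 - <<'E'
from h import *
np.set_printoptions(precision=4,suppress=True)
s,p,R=pose(); print(p,"yaw",yaw(R),s["gripper_force"],s["grip_width"])
f=grab("top","t2")
w=grab("wrist","w2")
import numpy as np
im=np.hstack([f["pixels"][100:300,250:510],cv2.resize(w["pixels"],(320,200))]);cv2.imwrite("pics/c2.png",im)
E
```

```text
time: 4.2
position: [0.5022, -0.4196, 0.211]
orientation: [-0.0, 0.999, -0.051, -0.0]
contact_force: [0.1, 0.8, -0.7]
grip_width: 0.0205
gripper_force: 39.4
[ 0.5022 -0.4196  0.211 ] yaw -95.7989934329496 39.41254019737244 0.020482172015956784
```

View pics/c2.png

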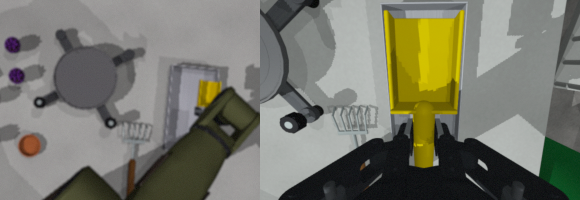

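The scoop is held firmly and lies along the tray's axis above it. Now I lower it.

```bash
python3 -m jog '[{"dp":[0.05,0.03,-0.8],"rot":[0,0,0],"grip":0},{"dp":[0,0,-0.8],"rot":[0,0,0],"grip":0},{"dp":[0,0,-0.8],"rot":[0,0,0],"grip":0},{"dp":[0,0,-0.8],"rot":[0,0,0],"grip":0},{"dp":[0,0,-0.8],"rot":[0,0,0],"grip":0},{"dp":[0,0,-0.5],"rot":[0,0,0],"grip":0},{"dp":[0,0,-0.2],"rot":[0,0,0],"grip":0},{"dp":[0,0,-0.1],"rot":[0,0,0],"grip":0},{"dp":[0,0,0],"rot":[0,0,0],"grip":0},{"dp":[0,0,0],"rot":[0,0,0],"grip":0}]' 40
```

```text
time: 5.13
position: [0.5059, -0.4172, 0.021]
orientation: [0.001, 0.999, -0.049, 0.001]
contact_force: [-0.0, -1.0, 0.7]
grip_width: 0.0205
gripper_force: 39.4
```

```bash
python3 -m jog '[{"dp":[0,0,-0.06],"rot":[0,0,0],"grip":0},{"dp":[0,0,0],"rot":[0,0,0],"grip":0}]' 40
```

```text
time: 5.3
position: [0.5055, -0.4172, 0.0179]
orientation: [0.0, 0.999, -0.049, 0.001]
contact_force: [0.4, -0.3, -0.3]
grip_width: 0.0208
gripper_force: 39.4
```

```bash
python3 -m jog '[{"dp":[0,0,-0.06],"rot":[0,0,0],"grip":0},{"dp":[0,0,0],"rot":[0,0,0],"grip":0}]' 40;python3 -m jog '[{"dp":[0,0,-0.06],"rot":[0,0,0],"grip":0},{"dp":[0,0,0],"rot":[0,0,0],"grip":0}]' 40
```

```text
time: 5.47
position: [0.5051, -0.417, 0.0145]
orientation: [0.0, 0.999, -0.049, 0.0]
contact_force: [-0.5, -0.2, -1.6]
grip_width: 0.021
gripper_force: 39.4
time: 5.63
position: [0.5053, -0.4172, 0.0123]
orientation: [0.0, 0.999, -0.049, 0.0]
contact_force: [-0.1, -0.9, 1.5]
grip_width: 0.021
gripper_force: 39.5
```

```bash
python3 -m jog '[{"dp":[0,0,0],"rot":[0,0,0],"grip":0.6},{"dp":[0,0,0],"rot":[0,0,0],"grip":0.6},{"dp":[0,0,0],"rot":[0,0,0],"grip":0.6},{"dp":[0,0,0.4],"rot":[0,0,0],"grip":0.6},{"dp":[0,0,0.9],"rot":[0,0,0],"grip":0.6},{"dp":[0,0,0.9],"rot":[0,0,0],"grip":1},{"dp":[0,0,0.9],"rot":[0,0,0],"grip":1},{"dp":[0,0,0.9],"rot":[0,0,1],"grip":1},{"dp":[0,0.9,0],"rot":[0,0,1],"grip":1},{"dp":[0,0.9,0],"rot":[0,0,1],"grip":1},{"dp":[0,0.9,0],"rot":[0,0,1],"grip":1},{"dp":[0,0.9,0],"rot":[0,0,1],"grip":1},{"dp":[0,0.9,0],"rot":[0,0,1],"grip":1},{"dp":[-0.2,0.9,0],"rot":[0,0,1],"grip":1},{"dp":[-0.2,0.9,0],"rot":[0,0,1],"grip":1},{"dp":[-0.2,0.9,0],"rot":[0,0,1],"grip":1},{"dp":[-0.2,0,0],"rot":[0,0,1],"grip":1},{"dp":[0,0,0],"rot":[0,0,1],"grip":1},{"dp":[0,0,0],"rot":[0,0,1],"grip":1},{"dp":[0,0,0],"rot":[0,0,1],"grip":1}]' 60
python3 - <<'E'
from h import *
np.set_printoptions(precision=4,suppress=True)
s,p,R=pose(); print(p,"yaw",yaw(R),s["q"])
f=grab("top"); g=grab("side"); w=grab("wrist")
cv2.imwrite("pics/c3.png",np.vstack([np.hstack([f["pixels"][140:280,250:510],g["pixels"][80:220,220:480]]),cv2.resize(w["pixels"],(520,325))]))
E
```

```text
time: 7.3
position: [0.4731, -0.1287, 0.1723]
orientation: [0.0, 0.823, 0.567, 0.0]
contact_force: [0.0, -0.9, -1.2]
grip_width: 0.0856
gripper_force: 0.0
[ 0.4731 -0.1287  0.1723] yaw -20.853277674101633 [-0.3404  0.2271  1.7575  0.      1.1566  0.0236]
```

View pics/c3.png

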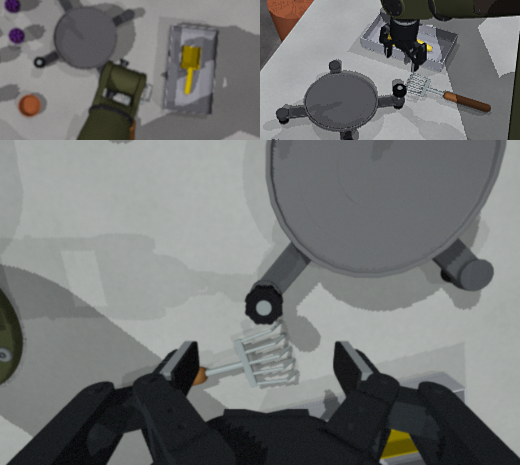

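The scoop lies in the tray. The right knob is at about (264,303) of the composite, with the rake tines next to it but low.

```bash
cat >> h.py <<'E'
def fitpl(P,m,c):
    q=P[m]; A=np.c_[q[:,:2]-c,np.ones(len(q))]; i=np.ones(len(q),bool)
    for _ in range(4):
        k=np.linalg.lstsq(A[i],q[i,2],rcond=None)[0]; i=abs(q[:,2]-A@k)<.004
    return k
def tilt(n="top",N=3,c=(.6295,-.034),yaw=-15.,fr=None):
    c=np.array(c); out=[]
    for _ in range(N):
        f=grab(n); P=cloud(f); s=hsv(f)[...,1]; d=f["depth"]>0; x,y,z=P[...,0],P[...,1],P[...,2]; r=np.hypot(x-c[0],y-c[1])
        t=fitpl(P,d&(r<.105)&(s<70)&(z<.08)&(z>.04),c); b=fitpl(P,d&(r>.23)&(r<.4)&(abs(z)<.012),c); out.append(t-b)
    k=np.mean(out,0); sd=np.std(out,0); a=np.radians(yaw)
    sx=k[0]*np.cos(a)+k[1]*np.sin(a); sy=-k[0]*np.sin(a)+k[1]*np.cos(a)
    print(n,"drop of -x side mm %.2f"%(sx*260),"+y side up mm %.2f"%(sy*260),"height mm %.2f"%(k[2]*1000),"sd",(sd*260).round(2))
def knob(n,near):
    f=grab(n); P=cloud(f); m=(f["depth"]>0)&(P[...,2]>.072)&(P[...,2]<.1)&(np.hypot(P[...,0]-near[0],P[...,1]-near[1])<.04)
    p=P[m]; b=max(blobs(m,15),key=lambda b:b[0]); (u,v),r=cv2.minEnclosingCircle(np.argwhere(b[2])[:,::-1].astype(np.float32))
    zt=np.percentile(p[:,2],80); print(n,"knob mean",p.mean(0).round(4),"mid",((p.min(0)+p.max(0))/2).round(4),"top",zt.round(4),"ray",ray(f,u,v,.083)[:2].round(4))
E
python3 - <<'E'
from h import *
tilt("top");tilt("side")
knob("wrist",(.4705,-.1255)); knob("top",(.537,.125)); knob("side",(.537,.125)); knob("side",(.4705,-.1255))
E
```

```text
top drop of -x side mm 4.09 +y side up mm -0.29 height mm 59.75 sd [0.2  0.47 0.02]
side drop of -x side mm 4.09 +y side up mm -0.01 height mm 60.05 sd [0.04 0.15 0.01]
wrist knob mean [ 0.4717 -0.1269  0.0839] mid [ 0.4712 -0.1286  0.0796] top 0.0852 ray [ 0.4717 -0.127 ]
top knob mean [0.5374 0.1238 0.0878] mid [0.5375 0.1254 0.0882] top 0.091 ray [0.5377 0.1254]
side knob mean [0.5356 0.1284 0.0838] mid [0.5365 0.125  0.0815] top 0.0869 ray [0.5357 0.128 ]
side knob mean [ 0.4691 -0.1221  0.0808] mid [ 0.4695 -0.1238  0.0791] top 0.0831 ray [ 0.4678 -0.1186]
```

```bash
python3 -m jog '[{"dp":[-0.04,0.04,0],"rot":[0,0,1],"grip":1},{"dp":[0,0,0],"rot":[0,0,1],"grip":1},{"dp":[0,0,0],"rot":[0,0,1],"grip":1},{"dp":[0,0,0],"rot":[0,0,1],"grip":1},{"dp":[0,0,0],"rot":[0,0,1],"grip":1},{"dp":[0,0,0],"rot":[0,0,1],"grip":1},{"dp":[0,0,0],"rot":[0,0,1],"grip":1},{"dp":[0,0,0],"rot":[0,0,1],"grip":1},{"dp":[0,0,0],"rot":[0,0,1],"grip":1},{"dp":[0,0,0],"rot":[0,0,1],"grip":1},{"dp":[0,0,0],"rot":[0,0,1],"grip":1},{"dp":[0,0,0],"rot":[0,0,1],"grip":1},{"dp":[0,0,0],"rot":[0,0,1],"grip":1},{"dp":[0,0,0],"rot":[0,0,1],"grip":1},{"dp":[0,0,0],"rot":[0,0,1],"grip":1},{"dp":[0,0,0],"rot":[0,0,1],"grip":1},{"dp":[0,0,0],"rot":[0,0,1],"grip":1},{"dp":[0,0,0],"rot":[0,0,1],"grip":1},{"dp":[0,0,0],"rot":[0,0,0],"grip":1}]' 30
python3 -c "
from h import *
s,p,R=pose();print(p,s['q']);knob('wrist',(.4715,-.127))"
```

```text
time: 9.53
position: [0.4715, -0.1274, 0.1721]
orientation: [-0.0, 0.068, 0.998, 0.0]
contact_force: [-0.4, -0.3, -0.6]
grip_width: 0.0854
gripper_force: 0.0
[ 0.47152806 -0.12736447  0.17207443] [-3.38831147e-01  2.23678125e-01  1.76237832e+00  2.58953340e-05
  1.15557554e+00 -1.77386991e+00]
wrist knob mean [ 0.4692 -0.1281  0.0841] mid [ 0.4707 -0.1282  0.0798] top 0.0852 ray [ 0.4696 -0.128 ]
```

```bash
python3 -m jog '[{"dp":[-0.02,0,-0.7],"rot":[0,0,0],"grip":1},{"dp":[0,0,-0.7],"rot":[0,0,0],"grip":1},{"dp":[0,0,-0.7],"rot":[0,0,0],"grip":1},{"dp":[0,0,-0.5],"rot":[0,0,0],"grip":1},{"dp":[0,0,-0.3],"rot":[0,0,0],"grip":1},{"dp":[0,0,-0.15],"rot":[0,0,0],"grip":1},{"dp":[0,0,0],"rot":[0,0,0],"grip":1},{"dp":[0,0,0],"rot":[0,0,0],"grip":0},{"dp":[0,0,0],"rot":[0,0,0],"grip":0},{"dp":[0,0,0],"rot":[0,0,0],"grip":0},{"dp":[0,0,0],"rot":[0,0,0],"grip":0},{"dp":[0,0,0],"rot":[0,0,0],"grip":0}]' 40
```

```text
time: 10.58
position: [0.4711, -0.128, 0.0512]
orientation: [0.001, 0.07, 0.998, -0.001]
contact_force: [-3.1, -5.0, 7.7]
grip_width: 0.0388
gripper_force: 39.7
```

```bash
python3 -m jog '[{"dp":[0,0,0],"rot":[0,0,-1],"grip":0},{"dp":[0,0,0],"rot":[0,0,-1],"grip":0},{"dp":[0,0,0],"rot":[0,0,-1],"grip":0},{"dp":[0,0,0],"rot":[0,0,-1],"grip":0},{"dp":[0,0,0],"rot":[0,0,-1],"grip":0},{"dp":[0,0,0],"rot":[0,0,-1],"grip":0},{"dp":[0,0,0],"rot":[0,0,-1],"grip":0},{"dp":[0,0,0],"rot":[0,0,-1],"grip":0},{"dp":[0,0,0],"rot":[0,0,-1],"grip":0},{"dp":[0,0,0],"rot":[0,0,-1],"grip":0},{"dp":[0,0,0],"rot":[0,0,-1],"grip":0},{"dp":[0,0,0],"rot":[0,0,-1],"grip":0},{"dp":[0,0,0],"rot":[0,0,-1],"grip":0},{"dp":[0,0,0],"rot":[0,0,-1],"grip":0},{"dp":[0,0,0],"rot":[0,0,-1],"grip":0},{"dp":[0,0,0],"rot":[0,0,0],"grip":0}]' 40
python3 -c "
from h import *
s,p,R=pose();print(p,s['q'][5],s['moment'],s['contact_force']);tilt('top');tilt('side')"
```

```text
time: 11.92
position: [0.4712, -0.128, 0.0511]
orientation: [0.001, 0.734, 0.68, 0.0]
contact_force: [-3.8, -4.3, 5.9]
grip_width: 0.0391
gripper_force: 39.7
[ 0.47123043 -0.12801872  0.05110485] -0.26323624408485663 [-0.49501572 -0.1642312  -0.10109898] [-3.80676804 -4.26806814  5.90881918]
top drop of -x side mm 2.45 +y side up mm 0.09 height mm 60.68 sd [0.43 0.43 0.02]
side drop of -x side mm 2.18 +y side up mm -0.08 height mm 60.92 sd [0.12 0.19 0.  ]
```

```bash
python3 -m jog '[{"dp":[0,0,0],"rot":[0,0,-1],"grip":0},{"dp":[0,0,0],"rot":[0,0,-1],"grip":0},{"dp":[0,0,0],"rot":[0,0,-1],"grip":0},{"dp":[0,0,0],"rot":[0,0,-1],"grip":0},{"dp":[0,0,0],"rot":[0,0,-1],"grip":0},{"dp":[0,0,0],"rot":[0,0,-1],"grip":0},{"dp":[0,0,0],"rot":[0,0,-1],"grip":0},{"dp":[0,0,0],"rot":[0,0,-1],"grip":0},{"dp":[0,0,0],"rot":[0,0,-1],"grip":0},{"dp":[0,0,0],"rot":[0,0,-1],"grip":0},{"dp":[0,0,0],"rot":[0,0,-1],"grip":0},{"dp":[0,0,0],"rot":[0,0,-1],"grip":0},{"dp":[0,0,0],"rot":[0,0,-1],"grip":0},{"dp":[0,0,0],"rot":[0,0,-1],"grip":0},{"dp":[0,0,0],"rot":[0,0,-1],"grip":0},{"dp":[0,0,0],"rot":[0,0,-1],"grip":0},{"dp":[0,0,0],"rot":[0,0,-1],"grip":0},{"dp":[0,0,0],"rot":[0,0,0],"grip":0},{"dp":[0,0,0],"rot":[0,0,0],"grip":0}]' 40
python3 -c "
from h import *
s,p,R=pose();print(p,s['q'][5],s['moment'],s['contact_force']);tilt('top',6);tilt('side',6)"
```

```text
time: 13.8
position: [0.4713, -0.1277, 0.0511]
orientation: [0.0, 0.995, -0.1, 0.001]
contact_force: [-0.9, -0.7, 5.1]
grip_width: 0.0385
gripper_force: 39.7
[ 0.47128136 -0.12768821  0.05108553] 1.4312734945560888 [-0.36195825  0.10508928 -0.20575076] [-0.85206844 -0.74080312  5.10075715]
top drop of -x side mm 0.32 +y side up mm 0.68 height mm 61.76 sd [0.48 0.32 0.02]
side drop of -x side mm 0.04 +y side up mm 0.13 height mm 61.97 sd [0.15 0.12 0.01]
```

```bash
python3 -m jog '[{"dp":[0,0,0],"rot":[0,0,0],"grip":1},{"dp":[0,0,0],"rot":[0,0,0],"grip":1},{"dp":[0,0,0],"rot":[0,0,0],"grip":1},{"dp":[0,0,0.5],"rot":[0,0,0],"grip":1},{"dp":[0,0,0.9],"rot":[0,0,0],"grip":1},{"dp":[0,0,0.9],"rot":[0,0,1],"grip":1},{"dp":[0,0,0.9],"rot":[0,0,1],"grip":1},{"dp":[0.2,0.79,0],"rot":[0,0,1],"grip":1},{"dp":[0.2,0.79,0],"rot":[0,0,1],"grip":1},{"dp":[0.2,0.79,0],"rot":[0,0,1],"grip":1},{"dp":[0.2,0.79,0],"rot":[0,0,1],"grip":1},{"dp":[0.2,0.79,0],"rot":[0,0,1],"grip":1},{"dp":[0.2,0.79,0],"rot":[0,0,1],"grip":1},{"dp":[0.2,0.79,0],"rot":[0,0,1],"grip":1},{"dp":[0.2,0.79,0],"rot":[0,0,1],"grip":1},{"dp":[0,0,0],"rot":[0,0,1],"grip":1},{"dp":[0,0,0],"rot":[0,0,1],"grip":1},{"dp":[0,0,0],"rot":[0,0,1],"grip":1},{"dp":[0,0,0],"rot":[0,0,1],"grip":1},{"dp":[0,0,0],"rot":[0,0,1],"grip":1}]' 40
python3 -c "
from h import *
s,p,R=pose();print(p,s['q'],yaw(R));tilt('side',3);knob('wrist',(.537,.126))"
```

```text
time: 16.07
position: [0.5346, 0.1256, 0.178]
orientation: [-0.0, 0.794, 0.608, -0.0]
contact_force: [0.3, 0.6, -0.2]
grip_width: 0.0854
gripper_force: 0.0
[0.53461097 0.12557197 0.17795027] [1.63998956e-01 3.47123239e-01 1.58720611e+00 1.71745497e-05
 1.20759913e+00 4.28207772e-01] -15.138400932816394
side drop of -x side mm 0.26 +y side up mm -0.28 height mm 62.02 sd [0.18 0.18 0.02]
wrist knob mean [0.5401 0.1256 0.0904] mid [0.5397 0.1234 0.0831] top 0.0921 ray [0.5398 0.1237]
```

```bash
python3 -m jog '[{"dp":[0,0,0],"rot":[0,0,1],"grip":1},{"dp":[0,0,0],"rot":[0,0,1],"grip":1},{"dp":[0,0,0],"rot":[0,0,1],"grip":1},{"dp":[0,0,0],"rot":[0,0,1],"grip":1},{"dp":[0,0,0],"rot":[0,0,1],"grip":1},{"dp":[0,0,0],"rot":[0,0,1],"grip":1},{"dp":[0,0,0],"rot":[0,0,1],"grip":1},{"dp":[0,0,0],"rot":[0,0,1],"grip":1},{"dp":[0,0,0],"rot":[0,0,1],"grip":1},{"dp":[0,0,0],"rot":[0,0,1],"grip":1},{"dp":[0,0,0],"rot":[0,0,1],"grip":1},{"dp":[0,0,0],"rot":[0,0,1],"grip":1},{"dp":[0,0,0],"rot":[0,0,1],"grip":1},{"dp":[0,0,0],"rot":[0,0,1],"grip":1},{"dp":[0,0,0],"rot":[0,0,1],"grip":1},{"dp":[0,0,0],"rot":[0,0,1],"grip":1},{"dp":[0,0,0],"rot":[0,0,1],"grip":1},{"dp":[0,0,0],"rot":[0,0,1],"grip":1},{"dp":[0,0,0],"rot":[0,0,1],"grip":1},{"dp":[0,0,0],"rot":[0,0,1],"grip":1}]' 40
python3 -c "
from h import *
s,p,R=pose();print(p,s['q'],yaw(R));tilt('side',3);knob('wrist',(.537,.126));knob('side',(.537,.126));knob('side',(.4705,-.1275))"
```

```text
time: 17.93
position: [0.5347, 0.1254, 0.1781]
orientation: [-0.0, -0.081, 0.997, -0.0]
contact_force: [0.2, -1.5, 0.2]
grip_width: 0.0853
gripper_force: 0.0
[0.53469213 0.12540353 0.17806163] [ 1.63678567e-01  3.46964532e-01  1.58714567e+00  3.04812431e-07
  1.20756932e+00 -1.56838944e+00] 99.2401804382937
side drop of -x side mm 0.33 +y side up mm -0.13 height mm 62.01 sd [0.08 0.42 0.03]
wrist knob mean [0.5371 0.1233 0.0905] mid [0.5392 0.1236 0.0832] top 0.0922 ray [0.5391 0.1235]
side knob mean [0.5373 0.1295 0.0869] mid [0.5393 0.1254 0.0831] top 0.0906 ray [0.5389 0.1265]
side knob mean [ 0.4701 -0.1215  0.081 ] mid [ 0.4712 -0.1239  0.079 ] top 0.0835 ray [ 0.4699 -0.12  ]
```

```bash
python3 -m jog '[{"dp":[0.11,-0.03,-0.2],"rot":[0,0,1],"grip":1},{"dp":[0,0,-0.4],"rot":[0,0,1],"grip":1},{"dp":[0,0,-0.4],"rot":[0,0,1],"grip":1},{"dp":[0,0,-0.5],"rot":[0,0,1],"grip":1},{"dp":[0,0,-0.5],"rot":[0,0,1],"grip":1},{"dp":[0,0,-0.5],"rot":[0,0,1],"grip":1},{"dp":[0,0,-0.3],"rot":[0,0,1],"grip":1},{"dp":[0,0,-0.2],"rot":[0,0,1],"grip":1},{"dp":[0,0,0],"rot":[0,0,0],"grip":1},{"dp":[0,0,0],"rot":[0,0,0],"grip":0},{"dp":[0,0,0],"rot":[0,0,0],"grip":0},{"dp":[0,0,0],"rot":[0,0,0],"grip":0},{"dp":[0,0,0],"rot":[0,0,0],"grip":0},{"dp":[0,0,0],"rot":[0,0,0],"grip":0}]' 40
python3 -c "
from h import *
s,p,R=pose();print(p,s['q'][5],s['moment']);tilt('side',3)"
```

```text
time: 19.4
position: [0.5397, 0.1242, 0.0587]
orientation: [0.001, -0.461, 0.887, -0.0]
contact_force: [2.5, -1.2, -0.0]
grip_width: 0.0388
gripper_force: 41.5
[0.5396532  0.1241917  0.05871836] -2.369080614372276 [-0.14898017 -0.46741267 -0.07587178]
side drop of -x side mm 0.50 +y side up mm -0.75 height mm 62.00 sd [0.46 0.17 0.04]
```

```bash
python3 -m jog '[{"dp":[0,0,-0.003],"rot":[0,0,-1],"grip":0},{"dp":[0,0,-0.003],"rot":[0,0,-1],"grip":0},{"dp":[0,0,-0.003],"rot":[0,0,-1],"grip":0},{"dp":[0,0,-0.003],"rot":[0,0,-1],"grip":0},{"dp":[0,0,-0.003],"rot":[0,0,-1],"grip":0},{"dp":[0,0,-0.003],"rot":[0,0,-1],"grip":0},{"dp":[0,0,-0.003],"rot":[0,0,-1],"grip":0},{"dp":[0,0,-0.003],"rot":[0,0,-1],"grip":0},{"dp":[0,0,-0.003],"rot":[0,0,-1],"grip":0},{"dp":[0,0,-0.003],"rot":[0,0,-1],"grip":0},{"dp":[0,0,-0.003],"rot":[0,0,-1],"grip":0},{"dp":[0,0,-0.003],"rot":[0,0,-1],"grip":0},{"dp":[0,0,-0.003],"rot":[0,0,-1],"grip":0},{"dp":[0,0,-0.003],"rot":[0,0,-1],"grip":0},{"dp":[0,0,-0.003],"rot":[0,0,-1],"grip":0},{"dp":[0,0,-0.003],"rot":[0,0,-1],"grip":0},{"dp":[0,0,-0.003],"rot":[0,0,-1],"grip":0},{"dp":[0,0,-0.003],"rot":[0,0,-1],"grip":0},{"dp":[0,0,-0.003],"rot":[0,0,-1],"grip":0},{"dp":[0,0,-0.003],"rot":[0,0,-1],"grip":0}]' 40
python3 -m jog '[{"dp":[0,0,-0.003],"rot":[0,0,-1],"grip":0},{"dp":[0,0,-0.003],"rot":[0,0,-1],"grip":0},{"dp":[0,0,-0.003],"rot":[0,0,-1],"grip":0},{"dp":[0,0,-0.003],"rot":[0,0,-1],"grip":0},{"dp":[0,0,-0.003],"rot":[0,0,-1],"grip":0},{"dp":[0,0,-0.003],"rot":[0,0,-1],"grip":0},{"dp":[0,0,-0.003],"rot":[0,0,-1],"grip":0},{"dp":[0,0,-0.003],"rot":[0,0,-1],"grip":0},{"dp":[0,0,-0.003],"rot":[0,0,-1],"grip":0},{"dp":[0,0,-0.003],"rot":[0,0,-1],"grip":0},{"dp":[0,0,-0.003],"rot":[0,0,-1],"grip":0},{"dp":[0,0,-0.003],"rot":[0,0,-1],"grip":0},{"dp":[0,0,-0.003],"rot":[0,0,-1],"grip":0},{"dp":[0,0,-0.003],"rot":[0,0,-1],"grip":0},{"dp":[0,0,-0.003],"rot":[0,0,-1],"grip":0},{"dp":[0,0,-0.003],"rot":[0,0,-1],"grip":0},{"dp":[0,0,-0.003],"rot":[0,0,-1],"grip":0},{"dp":[0,0,-0.003],"rot":[0,0,-1],"grip":0},{"dp":[0,0,-0.003],"rot":[0,0,-1],"grip":0},{"dp":[0,0,-0.003],"rot":[0,0,-1],"grip":0}]' 40
python3 -c "
from h import *
s,p,R=pose();print(p,s['q'],s['moment']);tilt('side',3)"
```

```text
time: 21.22
position: [0.5394, 0.1233, 0.0556]
orientation: [0.001, 0.499, 0.866, -0.0]
contact_force: [4.6, -8.5, -2.2]
grip_width: 0.0393
gripper_force: 41.3
time: 22.88
position: [0.5384, 0.1236, 0.0531]
orientation: [0.001, 0.999, 0.048, -0.001]
contact_force: [-3.5, -4.5, 2.9]
grip_width: 0.0391
gripper_force: 42.0
[0.53840785 0.12359107 0.05314334] [ 1.59803300e-01  5.17991772e-01  1.66843027e+00 -1.28525967e-03
  9.57412603e-01  1.63478859e+00] [-1.31604964  0.59616134  0.16960649]
side drop of -x side mm 1.09 +y side up mm -1.19 height mm 61.97 sd [0.34 0.12 0.01]
```

```bash
python3 -m jog '[{"dp":[0,0,-0.003],"rot":[0,0,-1],"grip":0},{"dp":[0,0,-0.003],"rot":[0,0,-1],"grip":0},{"dp":[0,0,-0.003],"rot":[0,0,-1],"grip":0},{"dp":[0,0,-0.003],"rot":[0,0,-1],"grip":0},{"dp":[0,0,-0.003],"rot":[0,0,-1],"grip":0},{"dp":[0,0,-0.003],"rot":[0,0,-1],"grip":0},{"dp":[0,0,-0.003],"rot":[0,0,-1],"grip":0},{"dp":[0,0,-0.003],"rot":[0,0,-1],"grip":0},{"dp":[0,0,0],"rot":[0,0,0],"grip":0},{"dp":[0,0,0],"rot":[0,0,0],"grip":1},{"dp":[0,0,0],"rot":[0,0,0],"grip":1},{"dp":[0,0,0],"rot":[0,0,0],"grip":1},{"dp":[0,0,0],"rot":[0,0,0],"grip":1}]' 40
python3 -c "
from h import *
s,p,R=pose();print(p,s['q'][5],s['moment']);tilt('side',4)
knob('side',(.537,.126));knob('side',(.4705,-.1275))"
```

```text
time: 24.12
position: [0.5392, 0.1243, 0.0523]
orientation: [-0.0, 0.94, -0.342, 0.0]
contact_force: [-0.4, 0.1, -0.1]
grip_width: 0.0845
gripper_force: 0.0
[0.53917983 0.12428113 0.05233025] 2.428187369936735 [-0.00880801  0.02013097 -0.05079458]
side drop of -x side mm -0.04 +y side up mm -0.11 height mm 62.04 sd [0.45 0.43 0.01]
side knob mean [0.5368 0.1292 0.0821] mid [0.5387 0.126  0.0798] top 0.0845 ray [0.5367 0.1297]Traceback (most recent call last):
  File "<string>", line 4, in <module>
    knob('side',(.537,.126));knob('side',(.4705,-.1275))
                             ~~~~^^^^^^^^^^^^^^^^^^^^^^^
  File "h.py", line 38, in knob
    p=P[m]; b=max(blobs(m,15),key=lambda b:b[0]); (u,v),r=cv2.minEnclosingCircle(np.argwhere(b[2])[:,::-1].astype(np.float32))
              ~~~^^^^^^^^^^^^^^^^^^^^^^^^^^^^^^^
ValueError: max() iterable argument is empty
```

```bash
python3 -m jog '[{"dp":[0,0,0],"rot":[0,0,1],"grip":1},{"dp":[0,0,0],"rot":[0,0,1],"grip":1},{"dp":[0,0,0],"rot":[0,0,1],"grip":1},{"dp":[0,0,0],"rot":[0,0,1],"grip":1},{"dp":[0,0,0],"rot":[0,0,1],"grip":1},{"dp":[0,0,0],"rot":[0,0,1],"grip":1},{"dp":[0,0,0],"rot":[0,0,1],"grip":1},{"dp":[0,0,0],"rot":[0,0,1],"grip":1},{"dp":[0,0,0],"rot":[0,0,1],"grip":1},{"dp":[0,0,0],"rot":[0,0,1],"grip":1},{"dp":[0,0,0],"rot":[0,0,1],"grip":1},{"dp":[0,0,0],"rot":[0,0,1],"grip":1},{"dp":[0,0,0],"rot":[0,0,1],"grip":1},{"dp":[0,0,0],"rot":[0,0,0],"grip":0},{"dp":[0,0,0],"rot":[0,0,0],"grip":0},{"dp":[0,0,0],"rot":[0,0,0],"grip":0},{"dp":[0,0,0],"rot":[0,0,0],"grip":0},{"dp":[0,0,0],"rot":[0,0,0],"grip":0}]' 40
python3 -m jog '[{"dp":[0,0,-0.1],"rot":[0,0,0],"grip":0},{"dp":[0,0,-0.1],"rot":[0,0,0],"grip":0},{"dp":[0,0,0],"rot":[0,0,0],"grip":0}]' 40
python3 -c "
from h import *
s,p,R=pose();print(p,s['q'][5],s['moment']);tilt('side',8)"
```

```text
time: 25.92
position: [0.5393, 0.1239, 0.0523]
orientation: [0.0, 0.955, 0.295, 0.0]
contact_force: [3.0, -2.6, -1.7]
grip_width: 0.0385
gripper_force: 42.1
time: 26.17
position: [0.5413, 0.1252, 0.048]
orientation: [0.0, 0.955, 0.296, 0.003]
contact_force: [-6.1, 1.3, 34.2]
grip_width: 0.039
gripper_force: 49.5
[0.54128938 0.12515738 0.04796463] 1.1306083978915507 [0.50883554 1.00504147 0.00785226]
side drop of -x side mm 1.23 +y side up mm -1.13 height mm 61.96 sd [0.39 0.31 0.03]
```

```bash
python3 -m jog '[{"dp":[0,0,0.07],"rot":[0,0,0],"grip":0},{"dp":[0,0,0],"rot":[0,0,-1],"grip":0},{"dp":[0,0,0],"rot":[0,0,-1],"grip":0},{"dp":[0,0,0],"rot":[0,0,-1],"grip":0},{"dp":[0,0,0],"rot":[0,0,-1],"grip":0},{"dp":[0,0,0],"rot":[0,0,-1],"grip":0},{"dp":[0,0,0],"rot":[0,0,-1],"grip":0},{"dp":[0,0,0],"rot":[0,0,-1],"grip":0},{"dp":[0,0,0],"rot":[0,0,-1],"grip":0},{"dp":[0,0,0],"rot":[0,0,0],"grip":0}]' 40
python3 -c "
from h import *
s,p,R=pose();print(p,s['q'][5],s['moment']);tilt('side',8)"
```

```text
time: 27.4
position: [0.5412, 0.1233, 0.0481]
orientation: [0.0, 0.995, -0.103, 0.003]
contact_force: [11.3, -9.2, -0.1]
grip_width: 0.0387
gripper_force: 46.5
[0.54123065 0.12327507 0.04811556] 1.9371580798905423 [-1.24699021 -1.88469327 -0.12272622]
side drop of -x side mm 0.80 +y side up mm -0.18 height mm 61.88 sd [0.35 0.46 0.03]
```

```bash
python3 -m jog '[{"dp":[0,0,0],"rot":[0,0,0],"grip":1},{"dp":[0,0,0],"rot":[0,0,0],"grip":1},{"dp":[0,0,0],"rot":[0,0,0],"grip":1},{"dp":[0,0,0.8],"rot":[0,0,0],"grip":1},{"dp":[0,0,0.8],"rot":[0,0,0.5],"grip":1},{"dp":[0,0,0.8],"rot":[0,0,1],"grip":1},{"dp":[0,0,0],"rot":[0,0,1],"grip":0},{"dp":[0,0,0],"rot":[0,0,1],"grip":0},{"dp":[0,0,0],"rot":[0,0,1],"grip":0},{"dp":[0,0,0],"rot":[0,0,1],"grip":0},{"dp":[0,0,0],"rot":[0,0,1],"grip":0},{"dp":[0,0,0],"rot":[0,0,1],"grip":0},{"dp":[0,0,0],"rot":[0,0,0],"grip":0}]' 40
python3 -c "
from h import *
s,p,R=pose();print(p,s['q'][5],s['moment']);tilt('side',6);tilt('top',4)
knob('side',(.537,.126));knob('side',(.4705,-.1275));knob('wrist',(.537,.126))"
```

```text
time: 28.88
position: [0.5389, 0.1244, 0.143]
orientation: [-0.0, 0.962, 0.274, -0.0]
contact_force: [-0.2, 0.0, 0.2]
grip_width: 0.0002
gripper_force: 0.0
[0.53891717 0.12443029 0.14298806] 1.175256765424978 [ 0.0122056   0.03633251 -0.04927265]
side drop of -x side mm 0.30 +y side up mm -0.26 height mm 61.99 sd [0.25 0.45 0.02]
top drop of -x side mm 0.66 +y side up mm 0.26 height mm 61.76 sd [0.29 0.92 0.06]
side knob mean [0.5372 0.1284 0.0814] mid [0.5389 0.1259 0.0795] top 0.0837 ray [0.5374 0.1288]
side knob mean [ 0.47   -0.1218  0.081 ] mid [ 0.4708 -0.1245  0.08  ] top 0.0835 ray [ 0.4699 -0.12  ]
wrist knob mean [0.5418 0.1248 0.0839] mid [0.54   0.1232 0.0795] top 0.0851 ray [0.5409 0.1243]
```

```bash
python3 -m jog '[{"dp":[0,0,-0.7],"rot":[0,0,0],"grip":0},{"dp":[0,0,-0.5],"rot":[0,0,0],"grip":0},{"dp":[0,0,-0.17],"rot":[0,0,0],"grip":0},{"dp":[0,0,-0.08],"rot":[0,0,0],"grip":0},{"dp":[0,0,0],"rot":[0,0,0],"grip":0},{"dp":[0,0,0],"rot":[0,0,0],"grip":0}]'
for i in 1 ; do python3 -m jog '[{"dp":[0,0,-0.05],"rot":[0,0,0],"grip":0},{"dp":[0,0,0],"rot":[0,0,0],"grip":0}]'; done
```

```text
time: 30.03
position: [0.5397, 0.1243, 0.0862]
orientation: [0.0, 0.962, 0.272, 0.001]
contact_force: [-0.1, 0.1, -0.1]
grip_width: -0.0001
gripper_force: 0.0
time: 30.2
position: [0.5398, 0.1244, 0.0841]
orientation: [0.0, 0.962, 0.272, 0.001]
contact_force: [0.9, 0.2, 2.2]
grip_width: -0.0001
gripper_force: 0.9
```

```bash
python3 -m jog '[{"dp":[0,0,-0.02],"rot":[0,0,0],"grip":0},{"dp":[0,0,0],"rot":[0,0,0],"grip":0}]'|egrep 'pos|cont'; python3 -m jog '[{"dp":[0,0,-0.02],"rot":[0,0,0],"grip":0},{"dp":[0,0,0],"rot":[0,0,0],"grip":0}]'|egrep 'pos|cont'
python3 -m jog '[{"dp":[0,0,-0.02],"rot":[0,0,0],"grip":0},{"dp":[0,0,0],"rot":[0,0,0],"grip":0}]'|egrep 'pos|cont'
python3 -c "
from h import *
s,p,R=pose();print(p,s['contact_force']);tilt('side',8)"
```

```text
position: [0.5398, 0.1244, 0.084]
contact_force: [-2.3, -0.5, 12.6]
position: [0.5399, 0.1244, 0.084]
contact_force: [-8.3, -1.6, 20.8]
position: [0.54, 0.1244, 0.0839]
contact_force: [-11.2, -2.4, 30.2]
[0.54004728 0.12439179 0.08393291] [-11.23596323  -2.3623822   30.15849422]
side drop of -x side mm 0.36 +y side up mm -0.39 height mm 61.97 sd [0.22 0.54 0.02]
```

```bash
python3 -m jog '[{"dp":[0,0,0.7],"rot":[0,0,0],"grip":0},{"dp":[0,0,0.7],"rot":[0,0,0],"grip":0},{"dp":[0.455,-0.8,0],"rot":[0,0,0],"grip":0},{"dp":[0.455,-0.8,0],"rot":[0,0,0],"grip":0},{"dp":[0.455,-0.8,0],"rot":[0,0,0],"grip":0},{"dp":[0.455,-0.8,0],"rot":[0,0,0],"grip":0},{"dp":[0.455,-0.8,0],"rot":[0,0,0],"grip":0},{"dp":[0.455,-0.8,0],"rot":[0,0,0],"grip":0},{"dp":[0.455,-0.8,0],"rot":[0,0,0],"grip":0},{"dp":[0.455,-0.8,0],"rot":[0,0,0],"grip":0},{"dp":[0.455,-0.8,0],"rot":[0,0,0],"grip":0},{"dp":[0.455,-0.8,0],"rot":[0,0,0],"grip":0},{"dp":[0,0,-0.7],"rot":[0,0,0],"grip":0},{"dp":[0,0,-0.7],"rot":[0,0,0],"grip":0},{"dp":[0,0,-0.5],"rot":[0,0,0],"grip":0},{"dp":[0,0,-0.3],"rot":[0,0,0],"grip":0},{"dp":[0,0,0],"rot":[0,0,0],"grip":0},{"dp":[0,0,0],"rot":[0,0,0],"grip":0}]'; python3 -c "
from h import *
tilt('side',4)"
```

```text
time: 32.6
position: [0.7214, -0.1957, 0.0495]
orientation: [0.0, 0.962, 0.272, 0.0]
contact_force: [0.6, 0.1, 0.8]
grip_width: 0.0003
gripper_force: 0.0
side drop of -x side mm 0.36 +y side up mm -0.14 height mm 61.96 sd [0.05 0.12 0.01]
```

```bash
python3 -m jog '[{"dp":[0,0,-0.19],"rot":[0,0,0],"grip":0},{"dp":[0,0,0],"rot":[0,0,0],"grip":0}]'|egrep 'pos|cont'
for i in 1; do python3 -m jog '[{"dp":[0,0,-0.01],"rot":[0,0,0],"grip":0},{"dp":[0,0,0],"rot":[0,0,0],"grip":0}]'|egrep 'pos|cont'; python3 -m jog '[{"dp":[0,0,-0.01],"rot":[0,0,0],"grip":0},{"dp":[0,0,0],"rot":[0,0,0],"grip":0}]'|egrep 'pos|cont';python3 -m jog '[{"dp":[0,0,-0.01],"rot":[0,0,0],"grip":0},{"dp":[0,0,0],"rot":[0,0,0],"grip":0}]'|egrep 'pos|cont'; done
```

```text
position: [0.7208, -0.1956, 0.0403]
contact_force: [-0.6, 0.3, -0.0]
position: [0.7211, -0.1957, 0.0406]
contact_force: [-0.1, -0.2, 0.2]
position: [0.7212, -0.1958, 0.0404]
contact_force: [0.5, 0.0, 0.5]
position: [0.7212, -0.1958, 0.0402]
contact_force: [0.7, -0.5, 1.1]
```

```bash
J='python3 -m jog'; python3 -m jog '[{"dp":[0,0,-0.01],"rot":[0,0,0],"grip":0},{"dp":[0,0,0],"rot":[0,0,0],"grip":0}]'|egrep 'pos|cont'
python3 -m jog '[{"dp":[0,0,-0.01],"rot":[0,0,0],"grip":0},{"dp":[0,0,0],"rot":[0,0,0],"grip":0}]'|egrep 'pos|cont'
python3 -m jog '[{"dp":[0,0,-0.01],"rot":[0,0,0],"grip":0},{"dp":[0,0,0],"rot":[0,0,0],"grip":0}]'|egrep 'pos|cont'
python3 -m jog '[{"dp":[0,0,-0.01],"rot":[0,0,0],"grip":0},{"dp":[0,0,0],"rot":[0,0,0],"grip":0}]'|egrep 'pos|cont'
```

```text
position: [0.7212, -0.1958, 0.0402]
contact_force: [-2.7, 0.2, 5.0]
position: [0.7213, -0.1958, 0.0401]
contact_force: [-4.9, 1.4, 6.9]
position: [0.7213, -0.1958, 0.0401]
contact_force: [-5.2, 0.7, 10.8]
position: [0.7213, -0.1959, 0.0401]
contact_force: [-7.3, 1.0, 14.2]
```

```bash
python3 -m jog '[{"dp":[0,0,-0.03],"rot":[0,0,0],"grip":0},{"dp":[0,0,0],"rot":[0,0,0],"grip":0}]'|egrep 'pos|cont'
python3 -c "
from h import *
tilt('side',8);tilt('wrist',1)"
```

```text
position: [0.7214, -0.1959, 0.04]
contact_force: [-13.1, 3.2, 22.1]
side drop of -x side mm -0.06 +y side up mm 0.06 height mm 61.96 sd [0.17 0.26 0.01]
wrist drop of -x side mm 0.03 +y side up mm -0.10 height mm 61.96 sd [0. 0. 0.]
```

```bash
python3 -m jog '[{"dp":[0,0,0.8],"rot":[0,0,0],"grip":0},{"dp":[0,0,0.9],"rot":[0,0,0],"grip":1},{"dp":[0,0,0.9],"rot":[0,0,0],"grip":1},{"dp":[0,0,0.7],"rot":[0,0,0],"grip":1},{"dp":[-0.455,0.8,0],"rot":[0,0,0],"grip":1},{"dp":[-0.455,0.8,0],"rot":[0,0,0],"grip":1},{"dp":[-0.455,0.8,0],"rot":[0,0,0],"grip":1},{"dp":[-0.455,0.8,0],"rot":[0,0,0],"grip":1},{"dp":[-0.455,0.8,0],"rot":[0,0,0],"grip":1},{"dp":[-0.455,0.8,0],"rot":[0,0,0],"grip":1},{"dp":[-0.455,0.8,0],"rot":[0,0,0],"grip":1},{"dp":[-0.455,0.8,0],"rot":[0,0,0],"grip":1},{"dp":[-0.455,0.8,0],"rot":[0,0,0],"grip":1},{"dp":[-0.455,0.8,0],"rot":[0,0,0],"grip":1},{"dp":[0,0,0],"rot":[0,0,0],"grip":1},{"dp":[0,0,0],"rot":[0,0,0],"grip":1}]'; python3 -c "
from h import *
tilt('side',4);knob('wrist',(.539,.124))"
```

```text
time: 36.08
position: [0.5386, 0.1256, 0.1695]
orientation: [0.0, 0.962, 0.274, 0.0]
contact_force: [-0.6, -0.6, 1.3]
grip_width: 0.0855
gripper_force: 0.0
side drop of -x side mm 0.02 +y side up mm -0.09 height mm 61.97 sd [0.23 0.03 0.01]
wrist knob mean [0.5408 0.1242 0.084 ] mid [0.5392 0.1233 0.0795] top 0.0852 ray [0.5408 0.1243]
```

```bash
python3 -m jog '[{"dp":[0.025,-0.035,-0.7],"rot":[0,0,0],"grip":1},{"dp":[0,0,-0.7],"rot":[0,0,0],"grip":1},{"dp":[0,0,-0.7],"rot":[0,0,0],"grip":1},{"dp":[0,0,-0.5],"rot":[0,0,0],"grip":1},{"dp":[0,0,-0.3],"rot":[0,0,0],"grip":1},{"dp":[0,0,-0.1],"rot":[0,0,0],"grip":1},{"dp":[0,0,0],"rot":[0,0,0],"grip":0},{"dp":[0,0,0],"rot":[0,0,0],"grip":0},{"dp":[0,0,0],"rot":[0,0,0],"grip":0},{"dp":[0,0,0],"rot":[0,0,0],"grip":0},{"dp":[0,0,0],"rot":[0,0,-1],"grip":0},{"dp":[0,0,0],"rot":[0,0,-1],"grip":0},{"dp":[0,0,0],"rot":[0,0,-1],"grip":0},{"dp":[0,0,0],"rot":[0,0,-1],"grip":0},{"dp":[0,0,0],"rot":[0,0,-1],"grip":0},{"dp":[0,0,0],"rot":[0,0,0],"grip":0},{"dp":[0,0,0],"rot":[0,0,0],"grip":1},{"dp":[0,0,0],"rot":[0,0,0],"grip":1},{"dp":[0,0,0],"rot":[0,0,0],"grip":1},{"dp":[0,0,0],"rot":[0,0,0],"grip":1}]' 40
python3 -m jog '[{"dp":[0,0,0.9],"rot":[0,0,0],"grip":1},{"dp":[0,0,0.9],"rot":[0,0,0],"grip":0},{"dp":[0,0,0.5],"rot":[0,0,0],"grip":0},{"dp":[0,0,0],"rot":[0,0,0],"grip":0},{"dp":[0,0,0],"rot":[0,0,0],"grip":0},{"dp":[0,0,0],"rot":[0,0,0],"grip":0},{"dp":[0,0,-0.7],"rot":[0,0,0],"grip":0},{"dp":[0,0,-0.6],"rot":[0,0,0],"grip":0},{"dp":[0,0,-0.14],"rot":[0,0,0],"grip":0},{"dp":[0,0,-0.01],"rot":[0,0,0],"grip":0},{"dp":[0,0,0],"rot":[0,0,0],"grip":0}]'
python3 -c "
from h import *
tilt('side',6)"
```

```text
time: 38.0
position: [0.5402, 0.1228, 0.0493]
orientation: [0.0, 1.0, 0.026, 0.0]
contact_force: [-0.3, -0.3, 0.4]
grip_width: 0.0843
gripper_force: 0.0
time: 38.92
position: [0.5396, 0.1227, 0.084]
orientation: [0.0, 1.0, 0.026, -0.001]
contact_force: [-13.9, -3.5, 28.3]
grip_width: -0.0003
gripper_force: 13.7
side drop of -x side mm -0.05 +y side up mm 0.37 height mm 61.99 sd [0.38 0.46 0.04]
```

```bash
python3 -c "
from h import *
tilt('side',6)"
python3 -m jog '[{"dp":[0,0,0.5],"rot":[0,0,0],"grip":0},{"dp":[0,0,0.9],"rot":[0,0,0],"grip":0},{"dp":[0,0,0],"rot":[0,0,0],"grip":0}]'; python3 -c "
from h import *
tilt('side',10)"
```

```text
side drop of -x side mm -0.01 +y side up mm -0.06 height mm 62.12 sd [0.33 0.44 0.03]
time: 39.77
position: [0.5418, 0.1231, 0.1436]
orientation: [-0.0, 1.0, 0.026, 0.003]
contact_force: [1.0, -0.2, 0.6]
grip_width: 0.0003
gripper_force: 0.0
side drop of -x side mm -0.20 +y side up mm 0.03 height mm 62.10 sd [0.27 0.24 0.01]
```

```bash
python3 -m jog '[{"dp":[-0.25,-0.9,0],"rot":[0,0,0],"grip":0},{"dp":[-0.25,-0.9,0],"rot":[0,0,0],"grip":0},{"dp":[-0.25,-0.9,0],"rot":[0,0,0],"grip":0},{"dp":[-0.25,-0.9,0],"rot":[0,0,0],"grip":0},{"dp":[-0.25,-0.9,0],"rot":[0,0,0],"grip":0},{"dp":[-0.25,-0.9,0],"rot":[0,0,0],"grip":0},{"dp":[-0.25,-0.9,0],"rot":[0,0,0],"grip":0},{"dp":[0,0,-0.7],"rot":[0,0,0],"grip":0},{"dp":[0,0,-0.5],"rot":[0,0,0],"grip":0},{"dp":[0,0,-0.2],"rot":[0,0,0],"grip":0},{"dp":[0,0,0],"rot":[0,0,0],"grip":0},{"dp":[0,0,0],"rot":[0,0,0],"grip":0}]' | egrep 'pos|cont'
python3 -m jog '[{"dp":[0,0,-0.02],"rot":[0,0,0],"grip":0},{"dp":[0,0,0],"rot":[0,0,0],"grip":0}]'|egrep 'pos|cont'
python3 -m jog '[{"dp":[0,0,-0.01],"rot":[0,0,0],"grip":0},{"dp":[0,0,0],"rot":[0,0,0],"grip":0}]'|egrep 'pos|cont'
python3 -m jog '[{"dp":[0,0,-0.01],"rot":[0,0,0],"grip":0},{"dp":[0,0,0],"rot":[0,0,0],"grip":0}]'|egrep 'pos|cont'
```

```text
position: [0.4701, -0.1296, 0.084]
contact_force: [-7.6, -4.8, 11.5]
position: [0.4702, -0.1296, 0.084]
contact_force: [-11.5, -4.0, 23.2]
position: [0.4702, -0.1297, 0.0839]
contact_force: [-14.9, -3.0, 27.3]
position: [0.4702, -0.1297, 0.0839]
contact_force: [-18.1, -2.7, 33.9]
```

```bash
python3 -c "
from h import *
tilt('side',10)"
python3 -m jog '[{"dp":[0,0,0.5],"rot":[0,0,0],"grip":0},{"dp":[0,0,0.9],"rot":[0,0,0],"grip":1},{"dp":[0,0,0.9],"rot":[0,0,0],"grip":1}]'
python3 - <<'E'
from h import *
np.set_printoptions(precision=4,suppress=True)
f=grab("side","s4")
for n in("side","top"):
    g=f if n=="side" else grab("top","t4"); P=cloud(g); H=hsv(g); d=g["depth"]>0; x,y,z=P[...,0],P[...,1],P[...,2]
    m=d&(z>.045)&(z<.1)&(x>.25)&(x<.85)&(y>.16)&(y<.55)
    for a,c,l in blobs(m,60):
        p=P[l]; print(n,a,((p.min(0)+p.max(0))/2),np.median(H[l],0))
E
```

```text
side drop of -x side mm -0.16 +y side up mm 0.12 height mm 62.06 sd [0.16 0.19 0.01]
time: 42.52
position: [0.4696, -0.1287, 0.1743]
orientation: [-0.0, 1.0, 0.026, -0.001]
contact_force: [0.4, -0.5, 0.5]
grip_width: 0.0233
gripper_force: 0.0
side 320 [0.7452 0.2311 0.0598] [136.  178.5  76. ]
side 333 [0.6322 0.2129 0.0602] [136. 179.  85.]
side 389 [0.5545 0.2986 0.0609] [ 67.  58. 100.]
side 421 [0.41   0.2965 0.0596] [62. 91. 80.]
side 465 [0.6732 0.4469 0.0607] [  0. 211.  91.]
side 460 [0.5641 0.4086 0.0615] [45. 76. 87.]
side 497 [0.4591 0.4216 0.0594] [62. 82. 80.]
side 562 [0.312  0.4312 0.0607] [  0.  211.   81.5]
top 207 [0.7452 0.2297 0.0621] [139. 155.  74.]
top 212 [0.6734 0.4454 0.0631] [  1.  226.5  89. ]
top 209 [0.6333 0.2108 0.0634] [139. 151.  82.]
top 212 [0.5647 0.4069 0.0625] [30. 50. 75.]
top 212 [0.5538 0.2977 0.0636] [50.  39.5 82. ]
top 214 [0.4604 0.419  0.0619] [54. 58. 71.]
top 213 [0.4117 0.2952 0.0621] [55. 71. 68.]
top 219 [0.3123 0.4308 0.063 ] [  1. 223.  87.]
```

The stand is level in every pressed state, so the feet are done. On to pots: all four are present and have not moved.

```bash
cat >> h.py <<'E'
def pot(n,near):
    f=grab(n); P=cloud(f); d=f["depth"]>0; x,y,z=P[...,0],P[...,1],P[...,2]
    m=d&(z>.045)&(z<.1)&(np.hypot(x-near[0],y-near[1])<.06)
    b=max(blobs(m,60),key=lambda b:b[0]); p=P[b[2]]; c=(p.min(0)+p.max(0))/2
    s,t,R=pose(); print(n,"pot",c.round(4),"ext",np.ptp(p,0).round(3),"tcp",t.round(4),"units",((c-t)[:2]/.04).round(3),"q6 %.2f t %.1f"%(s["q"][5],s["time"]))
E
python3 -m jog '[{"dp":[0.19,0.97,0.1],"rot":[0,0,0],"grip":1},{"dp":[0.19,0.97,0.1],"rot":[0,0,0],"grip":1},{"dp":[0.19,0.97,0.1],"rot":[0,0,0],"grip":1},{"dp":[0.19,0.97,0.1],"rot":[0,0,0],"grip":1},{"dp":[0.19,0.97,0.1],"rot":[0,0,0],"grip":1},{"dp":[0.19,0.97,0],"rot":[0,0,0],"grip":1},{"dp":[0.19,0.97,0],"rot":[0,0,0],"grip":1},{"dp":[0.19,0.97,0],"rot":[0,0,0],"grip":1},{"dp":[0.19,0.97,0],"rot":[0,0,0],"grip":1},{"dp":[0.19,0.97,0],"rot":[0,0,0],"grip":1},{"dp":[0.19,0.97,0],"rot":[0,0,0],"grip":1},{"dp":[0,0,0],"rot":[0,0,0],"grip":1},{"dp":[0,0,0],"rot":[0,0,0],"grip":1}]' 25
python3 -c "
from h import *
pot('wrist',(.554,.298));pot('side',(.554,.298))
grab('wrist','w5')"
```

```text
time: 43.7
position: [0.5531, 0.2995, 0.1924]
orientation: [0.0, 1.0, 0.027, -0.001]
contact_force: [-0.0, -0.9, -1.2]
grip_width: 0.0856
gripper_force: 0.0
wrist pot [0.5552 0.2964 0.0606] ext [0.057 0.057 0.031] tcp [0.5533 0.2981 0.1927] units [ 0.048 -0.044] q6 1.95 t 43.8
side pot [0.5539 0.2986 0.0605] ext [0.056 0.057 0.031] tcp [0.5535 0.2973 0.1931] units [0.011 0.032] q6 1.95 t 43.8
```

View pics/w5.png

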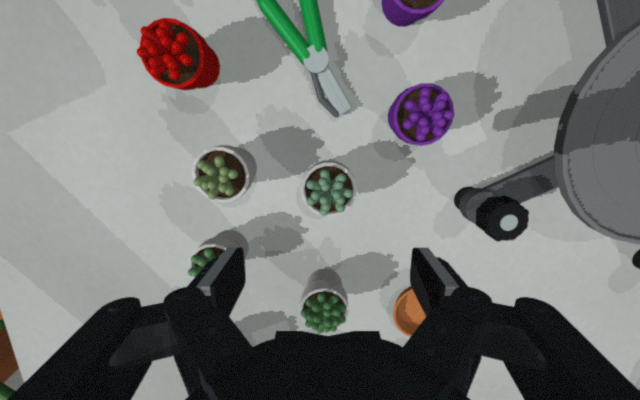

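The wrist view shows the pot at (327,190), centred between the open fingers and well clear of its neighbours.

```bash
python3 -m jog '[{"dp":[0.03,0,-0.8],"rot":[0,0,0],"grip":1},{"dp":[0,0,-0.8],"rot":[0,0,0],"grip":1},{"dp":[0,0,-0.8],"rot":[0,0,0],"grip":1},{"dp":[0,0,-0.8],"rot":[0,0,0],"grip":1},{"dp":[0,0,-0.6],"rot":[0,0,0],"grip":1},{"dp":[0,0,-0.35],"rot":[0,0,0],"grip":1},{"dp":[0,0,-0.1],"rot":[0,0,0],"grip":1},{"dp":[0,0,0],"rot":[0,0,0],"grip":1},{"dp":[0,0,0],"rot":[0,0,0],"grip":0},{"dp":[0,0,0],"rot":[0,0,0],"grip":0},{"dp":[0,0,0],"rot":[0,0,0],"grip":0},{"dp":[0,0,0],"rot":[0,0,0],"grip":0},{"dp":[0,0,0],"rot":[0,0,0],"grip":0}]' 25
```

```text
time: 44.93
position: [0.5558, 0.2978, 0.0254]
orientation: [-0.0, 1.0, 0.026, 0.001]
contact_force: [-0.8, -3.0, 6.6]
grip_width: 0.0573
gripper_force: 25.5
```

```bash
python3 -m jog '[{"dp":[0,0,0.4],"rot":[0,0,0],"grip":0},{"dp":[0,0,0.9],"rot":[0,0,0],"grip":0},{"dp":[0,0,0.9],"rot":[0,0,0],"grip":0},{"dp":[0,0,0.9],"rot":[0,0,0],"grip":0},{"dp":[0,0,0.9],"rot":[0,0,0],"grip":0},{"dp":[0.34,-0.83,0],"rot":[0,0,0],"grip":0},{"dp":[0.34,-0.83,0],"rot":[0,0,0],"grip":0},{"dp":[0.34,-0.83,0],"rot":[0,0,0],"grip":0},{"dp":[0.34,-0.83,0],"rot":[0,0,0],"grip":0},{"dp":[0.34,-0.83,0],"rot":[0,0,0],"grip":0},{"dp":[0.34,-0.83,0],"rot":[0,0,0],"grip":0},{"dp":[0.34,-0.83,0],"rot":[0,0,0],"grip":0},{"dp":[0.34,-0.83,0],"rot":[0,0,0],"grip":0},{"dp":[0.34,-0.83,0],"rot":[0,0,0],"grip":0},{"dp":[0.34,-0.83,0],"rot":[0,0,0],"grip":0},{"dp":[0,0,0],"rot":[0,0,0],"grip":0},{"dp":[0,0,0],"rot":[0,0,0],"grip":0}]' 25
```

```text
time: 46.35
position: [0.691, -0.0363, 0.1835]
orientation: [-0.0, 1.0, 0.024, -0.0]
contact_force: [-0.7, 0.8, -2.6]
grip_width: 0.0571
gripper_force: 28.4
```

```bash
python3 -m jog '[{"dp":[0,0,-0.7],"rot":[0,0,0],"grip":0},{"dp":[0,0,-0.7],"rot":[0,0,0],"grip":0},{"dp":[0,0,-0.5],"rot":[0,0,0],"grip":0},{"dp":[0,0,-0.25],"rot":[0,0,0],"grip":0},{"dp":[0,0,-0.1],"rot":[0,0,0],"grip":0},{"dp":[0,0,-0.04],"rot":[0,0,0],"grip":0},{"dp":[0,0,-0.04],"rot":[0,0,0],"grip":0},{"dp":[0,0,0],"rot":[0,0,0],"grip":0}]' 25
python3 -m jog '[{"dp":[0,0,-0.03],"rot":[0,0,0],"grip":0},{"dp":[0,0,0],"rot":[0,0,0],"grip":0}]' 25
```

```text
time: 47.02
position: [0.6914, -0.0342, 0.0916]
orientation: [0.0, 1.0, 0.026, 0.001]
contact_force: [-0.8, 0.2, -2.2]
grip_width: 0.0571
gripper_force: 28.5
time: 47.18
position: [0.6912, -0.0344, 0.0898]
orientation: [0.0, 1.0, 0.026, 0.001]
contact_force: [-0.7, 0.3, -2.6]
grip_width: 0.0572
gripper_force: 28.5
```

```bash
python3 -m jog '[{"dp":[0,0,-0.03],"rot":[0,0,0],"grip":0},{"dp":[0,0,0],"rot":[0,0,0],"grip":0}]' 25|egrep 'pos|con'
python3 -m jog '[{"dp":[0,0,-0.03],"rot":[0,0,0],"grip":0},{"dp":[0,0,0],"rot":[0,0,0],"grip":0}]' 25|egrep 'pos|con'
```

```text
position: [0.6909, -0.0344, 0.088]
contact_force: [0.2, 0.5, -3.5]
position: [0.6911, -0.0344, 0.0876]
contact_force: [-3.0, -0.7, 3.9]
```

```bash
python3 -m jog '[{"dp":[0,0,0],"rot":[0,0,0],"grip":0.85},{"dp":[0,0,0],"rot":[0,0,0],"grip":0.85},{"dp":[0,0,0],"rot":[0,0,0],"grip":0.85},{"dp":[0,0,0.6],"rot":[0,0,0],"grip":0.85},{"dp":[0,0,0.9],"rot":[0,0,0],"grip":0.9},{"dp":[0,0,0.9],"rot":[0,0,0],"grip":1},{"dp":[-0.264,0.92,0.05],"rot":[0,0,0],"grip":1},{"dp":[-0.264,0.92,0.05],"rot":[0,0,0],"grip":1},{"dp":[-0.264,0.92,0.05],"rot":[0,0,0],"grip":1},{"dp":[-0.264,0.92,0.05],"rot":[0,0,0],"grip":1},{"dp":[-0.264,0.92,0],"rot":[0,0,0],"grip":1},{"dp":[-0.264,0.92,0],"rot":[0,0,0],"grip":1},{"dp":[-0.264,0.92,0],"rot":[0,0,0],"grip":1},{"dp":[-0.264,0.92,0],"rot":[0,0,0],"grip":1},{"dp":[-0.264,0.92,0],"rot":[0,0,0],"grip":1},{"dp":[-0.264,0.92,0],"rot":[0,0,0],"grip":1},{"dp":[-0.264,0.92,0],"rot":[0,0,0],"grip":1},{"dp":[-0.264,0.92,0],"rot":[0,0,0],"grip":1},{"dp":[0,0,0],"rot":[0,0,0],"grip":1},{"dp":[0,0,0],"rot":[0,0,0],"grip":1}]' 25
python3 -c "
from h import *
pot('wrist',(.564,.407));pot('side',(.564,.407));tilt('side',2)"
```

```text
time: 49.18
position: [0.5632, 0.4091, 0.1903]
orientation: [0.0, 1.0, 0.027, -0.0]
contact_force: [0.3, -0.3, 0.6]
grip_width: 0.0854
gripper_force: 0.0
wrist pot [0.5651 0.4065 0.0613] ext [0.057 0.057 0.032] tcp [0.5639 0.4076 0.1904] units [ 0.029 -0.027] q6 2.09 t 49.2
side pot [0.5646 0.4085 0.0604] ext [0.058 0.057 0.03 ] tcp [0.5644 0.4067 0.1906] units [0.005 0.044] q6 2.09 t 49.3
side drop of -x side mm -3.54 +y side up mm 2.01 height mm 63.12 sd [1.39 1.32 0.14]
```

```bash
python3 -m jog '[{"dp":[0.03,0,-0.8],"rot":[0,0,0],"grip":1},{"dp":[0,0,-0.8],"rot":[0,0,0],"grip":1},{"dp":[0,0,-0.8],"rot":[0,0,0],"grip":1},{"dp":[0,0,-0.8],"rot":[0,0,0],"grip":1},{"dp":[0,0,-0.5],"rot":[0,0,0],"grip":1},{"dp":[0,0,-0.35],"rot":[0,0,0],"grip":1},{"dp":[0,0,-0.1],"rot":[0,0,0],"grip":1},{"dp":[0,0,0],"rot":[0,0,0],"grip":1},{"dp":[0,0,0],"rot":[0,0,0],"grip":0},{"dp":[0,0,0],"rot":[0,0,0],"grip":0},{"dp":[0,0,0],"rot":[0,0,0],"grip":0},{"dp":[0,0,0],"rot":[0,0,0],"grip":0},{"dp":[0,0,0],"rot":[0,0,0],"grip":0}]' 25
```

```text
time: 50.47
position: [0.5662, 0.4076, 0.0267]
orientation: [-0.001, 1.0, 0.026, 0.001]
contact_force: [-0.8, -1.4, 6.1]
grip_width: 0.0572
gripper_force: 26.0
```

```bash
python3 -m jog '[{"dp":[0,0,0.4],"rot":[0,0,0],"grip":0},{"dp":[0,0,0.9],"rot":[0,0,0],"grip":0},{"dp":[0,0,0.9],"rot":[0,0,0],"grip":0},{"dp":[0,0,0.9],"rot":[0,0,0],"grip":0},{"dp":[0,0,0.9],"rot":[0,0,0],"grip":0},{"dp":[0.124,-0.967,0],"rot":[0,0,0],"grip":0},{"dp":[0.124,-0.967,0],"rot":[0,0,0],"grip":0},{"dp":[0.124,-0.967,0],"rot":[0,0,0],"grip":0},{"dp":[0.124,-0.967,0],"rot":[0,0,0],"grip":0},{"dp":[0.124,-0.967,0],"rot":[0,0,0],"grip":0},{"dp":[0.124,-0.967,0],"rot":[0,0,0],"grip":0},{"dp":[0.124,-0.967,0],"rot":[0,0,0],"grip":0},{"dp":[0.124,-0.967,0],"rot":[0,0,0],"grip":0},{"dp":[0.124,-0.967,0],"rot":[0,0,0],"grip":0},{"dp":[0.124,-0.967,0],"rot":[0,0,0],"grip":0},{"dp":[0.124,-0.967,0],"rot":[0,0,0],"grip":0},{"dp":[0.124,-0.967,0],"rot":[0,0,0],"grip":0},{"dp":[0.124,-0.967,0],"rot":[0,0,0],"grip":0},{"dp":[0,0,0],"rot":[0,0,0],"grip":0},{"dp":[0,0,0],"rot":[0,0,0],"grip":0}]' 25
python3 -c "
from h import *
f=grab('wrist','w6');pot('side',(.691,-.035))"
```

```text
time: 52.13
position: [0.6297, -0.0975, 0.1849]
orientation: [-0.0, 1.0, 0.024, 0.0]
contact_force: [-0.5, 1.5, -1.9]
grip_width: 0.057
gripper_force: 28.1
side pot [ 0.6881 -0.0343  0.0776] ext [0.114 0.117 0.044] tcp [ 0.6298 -0.0951  0.1849] units [1.458 1.518] q6 1.31 t 52.2
```

View pics/w6.png

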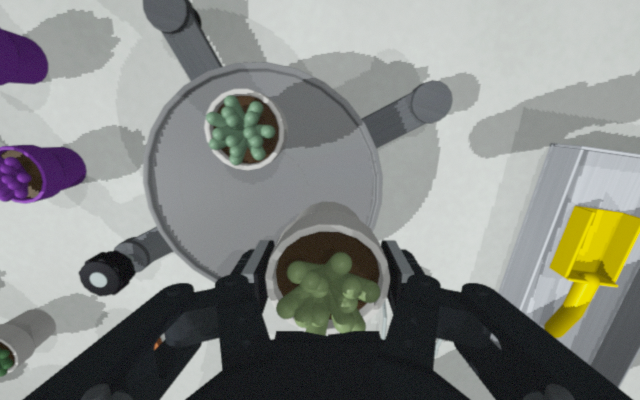

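The first pot stands inside the lip at (244,130), and the held pot is at (332,285) over the right-hand slot.

```bash
python3 -m jog '[{"dp":[0.02,0,-0.7],"rot":[0,0,0],"grip":0},{"dp":[0,0,-0.7],"rot":[0,0,0],"grip":0},{"dp":[0,0,-0.5],"rot":[0,0,0],"grip":0},{"dp":[0,0,-0.25],"rot":[0,0,0],"grip":0},{"dp":[0,0,-0.1],"rot":[0,0,0],"grip":0},{"dp":[0,0,-0.04],"rot":[0,0,0],"grip":0},{"dp":[0,0,-0.04],"rot":[0,0,0],"grip":0},{"dp":[0,0,0],"rot":[0,0,0],"grip":0}]' 25|egrep 'pos|con'
python3 -m jog '[{"dp":[0,0,-0.03],"rot":[0,0,0],"grip":0},{"dp":[0,0,-0.03],"rot":[0,0,0],"grip":0},{"dp":[0,0,0],"rot":[0,0,0],"grip":0}]' 25|egrep 'pos|con'
python3 -m jog '[{"dp":[0,0,-0.02],"rot":[0,0,0],"grip":0},{"dp":[0,0,0],"rot":[0,0,0],"grip":0}]' 25|egrep 'pos|con'
```

```text
position: [0.6312, -0.0955, 0.0927]
contact_force: [-0.0, -0.3, -1.5]
position: [0.6307, -0.0957, 0.0893]
contact_force: [-0.6, 0.2, -2.3]
position: [0.6309, -0.0957, 0.0888]
contact_force: [-0.9, -0.6, 2.1]
```

```bash
python3 -m jog '[{"dp":[0,0,0],"rot":[0,0,0],"grip":0.85},{"dp":[0,0,0],"rot":[0,0,0],"grip":0.85},{"dp":[0,0,0],"rot":[0,0,0],"grip":0.85},{"dp":[0,0,0.6],"rot":[0,0,0],"grip":0.85},{"dp":[0,0,0.95],"rot":[0,0,0],"grip":0.9},{"dp":[0,0,1],"rot":[0,0,0],"grip":1},{"dp":[-0.306,0.92,0.05],"rot":[0,0,0],"grip":1},{"dp":[-0.306,0.92,0.05],"rot":[0,0,0],"grip":1},{"dp":[-0.306,0.92,0.05],"rot":[0,0,0],"grip":1},{"dp":[-0.306,0.92,0],"rot":[0,0,0],"grip":1},{"dp":[-0.306,0.92,0],"rot":[0,0,0],"grip":1},{"dp":[-0.306,0.92,0],"rot":[0,0,0],"grip":1},{"dp":[-0.306,0.92,0],"rot":[0,0,0],"grip":1},{"dp":[-0.306,0.92,0],"rot":[0,0,0],"grip":1},{"dp":[-0.306,0.92,0],"rot":[0,0,0],"grip":1},{"dp":[-0.306,0.92,0],"rot":[0,0,0],"grip":1},{"dp":[-0.306,0.92,0],"rot":[0,0,0],"grip":1},{"dp":[-0.306,0.92,0],"rot":[0,0,0],"grip":1},{"dp":[-0.306,0.92,0],"rot":[0,0,0],"grip":1},{"dp":[-0.306,0.92,0],"rot":[0,0,0],"grip":1}]' 25
python3 -m jog '[{"dp":[0,0,0],"rot":[0,0,0],"grip":1}]'|grep pos
python3 -c "
from h import *
pot('wrist',(.46,.42));pot('side',(.46,.42))"
```

```text
time: 54.98
position: [0.4584, 0.4214, 0.1965]
orientation: [-0.0, 1.0, 0.026, 0.0]
contact_force: [-0.4, -0.1, -0.1]
grip_width: 0.0854
gripper_force: 0.0
position: [0.4565, 0.4248, 0.1961]
wrist pot [0.46   0.4191 0.0602] ext [0.057 0.057 0.03 ] tcp [0.4577 0.4223 0.196 ] units [ 0.057 -0.08 ] q6 2.20 t 55.1
side pot [0.4578 0.4215 0.0599] ext [0.055 0.057 0.03 ] tcp [0.4586 0.4206 0.196 ] units [-0.019  0.021] q6 2.20 t 55.2
```

```bash
python3 -m jog '[{"dp":[0.02,0,-0.8],"rot":[0,0,0],"grip":1},{"dp":[0,0,-0.8],"rot":[0,0,0],"grip":1},{"dp":[0,0,-0.8],"rot":[0,0,0],"grip":1},{"dp":[0,0,-0.8],"rot":[0,0,0],"grip":1},{"dp":[0,0,-0.6],"rot":[0,0,0],"grip":1},{"dp":[0,0,-0.35],"rot":[0,0,0],"grip":1},{"dp":[0,0,-0.1],"rot":[0,0,0],"grip":1},{"dp":[0,0,0],"rot":[0,0,0],"grip":1},{"dp":[0,0,0],"rot":[0,0,0],"grip":0},{"dp":[0,0,0],"rot":[0,0,0],"grip":0},{"dp":[0,0,0],"rot":[0,0,0],"grip":0},{"dp":[0,0,0],"rot":[0,0,0],"grip":0},{"dp":[0,0,0],"rot":[0,0,0],"grip":0}]' 25
```

```text
time: 56.25
position: [0.4609, 0.42, 0.0282]
orientation: [-0.001, 1.0, 0.026, 0.001]
contact_force: [-0.5, -2.6, 7.2]
grip_width: 0.0574
gripper_force: 25.8
```

```bash
python3 -m jog '[{"dp":[0,0,0.4],"rot":[0,0,0],"grip":0},{"dp":[0,0,0.9],"rot":[0,0,0],"grip":0},{"dp":[0,0,0.9],"rot":[0,0,0],"grip":0},{"dp":[0,0,0.9],"rot":[0,0,0],"grip":0},{"dp":[0,0,0.9],"rot":[0,0,0],"grip":0},{"dp":[0.386,-0.9,0],"rot":[0,0,0],"grip":0},{"dp":[0.386,-0.9,0],"rot":[0,0,0],"grip":0},{"dp":[0.386,-0.9,0],"rot":[0,0,0],"grip":0},{"dp":[0.386,-0.9,0],"rot":[0,0,0],"grip":0},{"dp":[0.386,-0.9,0],"rot":[0,0,0],"grip":0},{"dp":[0.386,-0.9,0],"rot":[0,0,0],"grip":0},{"dp":[0.386,-0.9,0],"rot":[0,0,0],"grip":0},{"dp":[0.386,-0.9,0],"rot":[0,0,0],"grip":0},{"dp":[0.386,-0.9,0],"rot":[0,0,0],"grip":0},{"dp":[0.386,-0.9,0],"rot":[0,0,0],"grip":0},{"dp":[0.386,-0.9,0],"rot":[0,0,0],"grip":0},{"dp":[0,0,0],"rot":[0,0,0],"grip":0},{"dp":[0,0,0],"rot":[0,0,0],"grip":0},{"dp":[0,0,0],"rot":[0,0,0],"grip":0}]' 25
```

```text
time: 57.83
position: [0.6297, 0.0239, 0.1864]
orientation: [-0.0, 1.0, 0.026, -0.0]
contact_force: [0.6, 0.1, -2.1]
grip_width: 0.0569
gripper_force: 28.5
```

```bash
python3 -m jog '[{"dp":[0.02,0,-0.7],"rot":[0,0,0],"grip":0},{"dp":[0,0,-0.7],"rot":[0,0,0],"grip":0},{"dp":[0,0,-0.5],"rot":[0,0,0],"grip":0},{"dp":[0,0,-0.25],"rot":[0,0,0],"grip":0},{"dp":[0,0,-0.1],"rot":[0,0,0],"grip":0},{"dp":[0,0,-0.04],"rot":[0,0,0],"grip":0},{"dp":[0,0,-0.04],"rot":[0,0,0],"grip":0},{"dp":[0,0,0],"rot":[0,0,0],"grip":0}]' 25|egrep 'pos|con'
python3 -m jog '[{"dp":[0,0,-0.03],"rot":[0,0,0],"grip":0},{"dp":[0,0,-0.03],"rot":[0,0,0],"grip":0},{"dp":[0,0,0],"rot":[0,0,0],"grip":0}]' 25|egrep 'pos|con'
python3 -m jog '[{"dp":[0,0,-0.02],"rot":[0,0,0],"grip":0},{"dp":[0,0,0],"rot":[0,0,0],"grip":0}]' 25|egrep 'pos|con'
```

```text
position: [0.6312, 0.0238, 0.0943]
contact_force: [-0.3, -0.6, -3.5]
position: [0.6308, 0.0235, 0.0909]
contact_force: [-0.0, -0.2, -2.4]
position: [0.6309, 0.0236, 0.0903]
contact_force: [-0.7, -0.1, -0.5]
```

```bash
python3 -m jog '[{"dp":[0,0,-0.015],"rot":[0,0,0],"grip":0},{"dp":[0,0,0],"rot":[0,0,0],"grip":0.85},{"dp":[0,0,0],"rot":[0,0,0],"grip":0.85},{"dp":[0,0,0],"rot":[0,0,0],"grip":0.85},{"dp":[0,0,0.6],"rot":[0,0,0],"grip":0.85},{"dp":[0,0,0.95],"rot":[0,0,0],"grip":0.9},{"dp":[0,0,1],"rot":[0,0,0],"grip":1},{"dp":[-0.611,0.755,0.05],"rot":[0,0,0],"grip":1},{"dp":[-0.611,0.755,0.05],"rot":[0,0,0],"grip":1},{"dp":[-0.611,0.755,0],"rot":[0,0,0],"grip":1},{"dp":[-0.611,0.755,0],"rot":[0,0,0],"grip":1},{"dp":[-0.611,0.755,0],"rot":[0,0,0],"grip":1},{"dp":[-0.611,0.755,0],"rot":[0,0,0],"grip":1},{"dp":[-0.611,0.755,0],"rot":[0,0,0],"grip":1},{"dp":[-0.611,0.755,0],"rot":[0,0,0],"grip":1},{"dp":[-0.611,0.755,0],"rot":[0,0,0],"grip":1},{"dp":[0,0,0],"rot":[0,0,0],"grip":1},{"dp":[0,0,0],"rot":[0,0,0],"grip":1},{"dp":[0,0,0],"rot":[0,0,0],"grip":1}]' 25
python3 -c "
from h import *
pot('wrist',(.411,.296));pot('side',(.411,.296))"
```

```text
time: 60.5
position: [0.411, 0.2952, 0.1954]
orientation: [0.0, 1.0, 0.026, 0.0]
contact_force: [-0.2, -0.0, -0.7]
grip_width: 0.0855
gripper_force: 0.0
wrist pot [0.411  0.2945 0.0607] ext [0.057 0.056 0.031] tcp [0.4113 0.2948 0.1953] units [-0.007 -0.008] q6 2.07 t 60.5
side pot [0.4104 0.2971 0.0604] ext [0.058 0.057 0.031] tcp [0.4115 0.2946 0.1953] units [-0.027  0.063] q6 2.07 t 60.6
```

```bash
python3 -m jog '[{"dp":[0,0.02,-0.8],"rot":[0,0,0],"grip":1},{"dp":[0,0,-0.8],"rot":[0,0,0],"grip":1},{"dp":[0,0,-0.8],"rot":[0,0,0],"grip":1},{"dp":[0,0,-0.8],"rot":[0,0,0],"grip":1},{"dp":[0,0,-0.6],"rot":[0,0,0],"grip":1},{"dp":[0,0,-0.35],"rot":[0,0,0],"grip":1},{"dp":[0,0,-0.1],"rot":[0,0,0],"grip":1},{"dp":[0,0,0],"rot":[0,0,0],"grip":1},{"dp":[0,0,0],"rot":[0,0,0],"grip":0},{"dp":[0,0,0],"rot":[0,0,0],"grip":0},{"dp":[0,0,0],"rot":[0,0,0],"grip":0},{"dp":[0,0,0],"rot":[0,0,0],"grip":0},{"dp":[0,0,0],"rot":[0,0,0],"grip":0}]' 25
```

```text
time: 61.68
position: [0.4116, 0.2963, 0.0267]
orientation: [-0.0, 1.0, 0.026, 0.001]
contact_force: [0.2, -2.5, 7.0]
grip_width: 0.0571
gripper_force: 25.7
```

```bash
python3 -m jog '[{"dp":[0,0,0.4],"rot":[0,0,0],"grip":0},{"dp":[0,0,0.9],"rot":[0,0,0],"grip":0},{"dp":[0,0,0.9],"rot":[0,0,0],"grip":0},{"dp":[0,0,0.9],"rot":[0,0,0],"grip":0},{"dp":[0,0,0.9],"rot":[0,0,0],"grip":0},{"dp":[0.396,-0.83,0],"rot":[0,0,0],"grip":0},{"dp":[0.396,-0.83,0],"rot":[0,0,0],"grip":0},{"dp":[0.396,-0.83,0],"rot":[0,0,0],"grip":0},{"dp":[0.396,-0.83,0],"rot":[0,0,0],"grip":0},{"dp":[0.396,-0.83,0],"rot":[0,0,0],"grip":0},{"dp":[0.396,-0.83,0],"rot":[0,0,0],"grip":0},{"dp":[0.396,-0.83,0],"rot":[0,0,0],"grip":0},{"dp":[0.396,-0.83,0],"rot":[0,0,0],"grip":0},{"dp":[0.396,-0.83,0],"rot":[0,0,0],"grip":0},{"dp":[0.396,-0.83,0],"rot":[0,0,0],"grip":0},{"dp":[0,0,0],"rot":[0,0,0],"grip":0},{"dp":[0,0,0],"rot":[0,0,0],"grip":0},{"dp":[0,0,0],"rot":[0,0,0],"grip":0}]' 25
python3 -c "
from h import *
f=grab('wrist','w7');cv2.imwrite('pics/w7s.png',cv2.resize(f['pixels'],(480,300)))"
```

```text
time: 63.18
position: [0.5689, -0.0356, 0.1855]
orientation: [-0.0, 1.0, 0.026, -0.0]
contact_force: [0.6, 0.1, -1.8]
grip_width: 0.0572
gripper_force: 28.3
```

View pics/w7s.png

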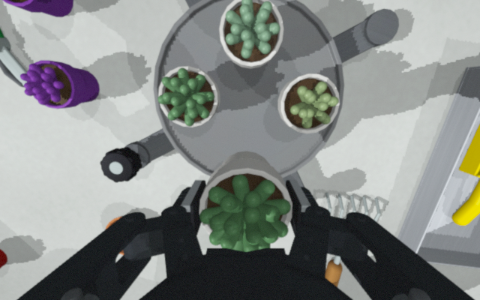

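Three pots stand upright and well apart at (251,30), (188,95) and (309,102), all inside the lip. The near slot is free below the held pot.

```bash
python3 -m jog '[{"dp":[0.03,0,-0.7],"rot":[0,0,0],"grip":0},{"dp":[0,0,-0.7],"rot":[0,0,0],"grip":0},{"dp":[0,0,-0.5],"rot":[0,0,0],"grip":0},{"dp":[0,0,-0.25],"rot":[0,0,0],"grip":0},{"dp":[0,0,-0.1],"rot":[0,0,0],"grip":0},{"dp":[0,0,-0.04],"rot":[0,0,0],"grip":0},{"dp":[0,0,-0.04],"rot":[0,0,0],"grip":0},{"dp":[0,0,0],"rot":[0,0,0],"grip":0}]' 25|egrep 'pos|con'
python3 -m jog '[{"dp":[0,0,-0.03],"rot":[0,0,0],"grip":0},{"dp":[0,0,-0.03],"rot":[0,0,0],"grip":0},{"dp":[0,0,0],"rot":[0,0,0],"grip":0}]' 25|egrep 'pos|con'
python3 -m jog '[{"dp":[0,0,-0.025],"rot":[0,0,0],"grip":0},{"dp":[0,0,0],"rot":[0,0,0],"grip":0}]' 25|egrep 'pos|con'
```

```text
position: [0.5709, -0.0357, 0.0931]
contact_force: [-0.2, 0.0, -1.3]
position: [0.5705, -0.0358, 0.0899]
contact_force: [-0.2, -0.4, -1.1]
position: [0.5705, -0.0359, 0.0888]
contact_force: [0.5, 0.4, -1.8]
```

```bash
python3 -m jog '[{"dp":[0,0,-0.015],"rot":[0,0,0],"grip":0},{"dp":[0,0,0],"rot":[0,0,0],"grip":0}]' 25|egrep 'pos|con'
python3 -m jog '[{"dp":[0,0,0],"rot":[0,0,0],"grip":0.85},{"dp":[0,0,0],"rot":[0,0,0],"grip":0.85},{"dp":[0,0,0],"rot":[0,0,0],"grip":0.85},{"dp":[0,0,0.6],"rot":[0,0,0],"grip":0.85},{"dp":[0,0,0.95],"rot":[0,0,0],"grip":0.9},{"dp":[0,0,1],"rot":[0,0,0],"grip":1},{"dp":[-0.8,0,0.2],"rot":[0,0,0],"grip":1},{"dp":[-0.8,0,0.2],"rot":[0,0,0],"grip":1},{"dp":[-0.8,0,0.2],"rot":[0,0,0],"grip":1},{"dp":[-0.8,0,0.2],"rot":[0,0,0],"grip":1},{"dp":[-0.8,0,0.2],"rot":[0,0,0],"grip":1},{"dp":[-0.5,0,0.2],"rot":[0,0,0],"grip":1},{"dp":[0,0,0],"rot":[0,0,0],"grip":1}]' 25
python3 - <<'E'
from h import *
s,t=grab("side"),grab("top")
cv2.imwrite("pics/f.png",np.vstack([s["pixels"][80:370,150:520],cv2.resize(t["pixels"][120:290,180:480],(370,210))]))
P=cloud(s); H=hsv(s); x,y,z=P[...,0],P[...,1],P[...,2]; d=s["depth"]>0
c=np.array([.6308,-.0357]); r=np.hypot(x-c[0],y-c[1])
for a,cc,l in blobs(d&(z>.108)&(z<.15)&(r<.12),40): print("pot",((P[l].min(0)+P[l].max(0))/2).round(4),P[l][:,2].max().round(4))
k=fitpl(P,d&(r<.1)&(z>.056)&(z<.068),c)-fitpl(P,d&(r>.24)&(r<.4)&(abs(z)<.012),c); print("tilt/260mm",(k*260).round(2),k[2])
m=d&(H[...,0]>20)&(H[...,0]<35)&(H[...,1]>150)&(y<-.3)&(x<.8)&(z<.1); p=P[m]; print("scoop",p.min(0).round(3),p.max(0).round(3))
E
```

```text
position: [0.5706, -0.0359, 0.0888]
contact_force: [-3.4, 0.6, 5.0]
time: 65.57
position: [0.3884, -0.0358, 0.2397]
orientation: [0.0, 1.0, 0.026, 0.001]
contact_force: [-0.2, -0.2, 1.0]
grip_width: 0.0853
gripper_force: 0.0
pot [ 0.6284 -0.0907  0.1236] 0.1392
pot [ 0.6892 -0.0317  0.1228] 0.1375
pot [ 0.5686 -0.0312  0.1228] 0.1376
pot [0.6284 0.0274 0.1216] 0.1349
tilt/260mm [ 0.34  0.31 16.16] 0.06215867861336235
scoop [ 0.506 -0.487 -0.001] [ 0.619 -0.382  0.04 ]
```

View pics/f.png

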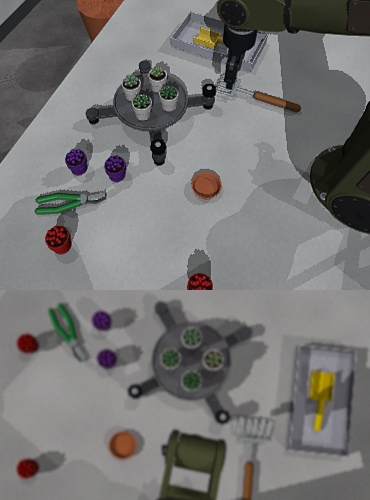

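All four pots stand apart on the turntable, around (187,358) in the top crop, and the scoop lies flat in the tray at (320,395). The rake, pruners, saucer and look-alikes are where they were. Handing in.

```bash
python3 -c "
from plant import ctrl
print(ctrl.sign_off())"
```

```text
the job is handed in; nothing more can be done
None
```

I've handed the job in at about 66 s: the scoop is lying in the tray, the stand measured level to about 0.2 mm with no rocking left in the press tests (before the pots went on), and all four pots are upright and apart on the turntable, with the rake, pruners, saucer and look-alikes left alone; no score came back.

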